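# Clear the slicing station and wedge its board tight

## Robot

A 6-joint arm with a two-finger parallel gripper is mounted at the origin on a cart in front of the work surface, level with it; the furniture and walls round the work are solid. World frame = base frame: x ahead of the robot, y to its left, z up, the work surface at z = 0. Lengths are in m, angles in rad, forces in N, time in s.
With the tool pointing down it reaches from about 0.225 to 0.875 m from the base axis. Payload 3.4 kg.
Tool frame: the origin (TCP) lies midway between the tips of the shut fingers; the grasp point (between the pads) lies 19 mm behind it; z points along the fingers, y is the line along which they close (so a half turn about z gives the same grasp; the last joint's range is limited). The gripper opens to 85 mm and grips with 20 to 120 N. Pads are 22 mm wide; open, the fingers measure 114 mm over their backs; the gripper's body (76 mm by 85 mm) begins 54 mm behind the grasp point. The pads swing forward as they close: fully open they stand 13 mm farther back than shut.
Start: joints at [1.205, 0.276, 1.505, -0, 1.361, -0.121], TCP at [0.139, 0.558, 0.231] pointing down, gripper open.
Joint ranges: [-2.89, 2.89], [-0.75, 2.08], [0.22, 2.7], [-1.18, 4.32], [0.11, 2.71], [-2.7, 2.7]. Speed limits (rad/s): [2.57, 2.57, 3.14, 3.14, 3.14, 3.14].

## Interface

Orientations are given as [roll, pitch, yaw] about the fixed x, y, z axes, in that order (R = Rz(yaw) Ry(pitch) Rx(roll)).
In Python, from station import * gives the robot as it stands.
- The arm moves only by the tool apply_moves, never from a script. Its argument "steps" is one flat list of numbers, 4 for each row, row after row: the shift along the tool's x, y, z in mm, then the turn about the tool's z in rad. In form: [dx, dy, dz, turn, dx, dy, dz, turn, ...]. A call has 1 to 5 rows; each row is the pose to reach, as a shift and turn from the pose commanded when the call began, along the tool's axes at that moment; what a row does not reach only later rows make up. A row lasts 1/10 s, in which the tool goes at most 50 mm and 8.59 degrees, less where a joint would pass 70% of its speed; a pose out of reach is approached as far as the arm can. A call with a gripper value outside its range is refused whole. "jaw" is the finger opening in mm, from 0 to 85.4, set as the call begins (left out, the last holds). The fingers move at their own pace and stop on an object; "grip_force" is the grip in N (left out, the last holds). Time passes only in rows, so rows that repeat a pose let the fingers close. It gives the time, the measured TCP pose, the force, the opening and the grip force at its end, in the units of the state.
- state(): the state, without advancing time (a new reading comes with each control period).
- snapshot(name): name is "side" or "top" or "wrist"; returns a dict with "img" (420x560x3 uint8, blue, green, red), "fx", "fy", "cx", "cy" (pixels), "xyz" and "rotation" of the camera in the world. Camera axes: x right, y down, z forward; pixel columns grow to the right and rows downward; lengths in m; the calibration is good to about 2 mm. A picture is of the moment at which its call begins. There is no depth.
- sign_off(): hands the job in; it is judged then, once.
Trained networks look in a picture, given as the dict that the camera call returned (one of the last four; its "shot" number tells which), for a name from the list of things; names that differ only in an ending like _2 or _b are one class to them, and where a whole thing is asked for, a point or a joint stands for the part that bears it (a point fixed in the world has none). Each returns a list of dicts, best first, with "conf" (0 to 1); they miss things now and then, are a little off and sometimes report something else, mostly with a low value. They report only what shows in the picture. A call takes as long as a camera call.
- search_frame(picture, thing): "at" ([row, column] in pixels, amid what is visible of it).
- silhouettes(picture, thing): "pixels" (420x560 bool, what is visible of it) and "at" ([row, column] in pixels, amid what is visible of it).
The state is a dict: "t": time; "q": joint angles; "dq": joint speeds; "joint_efforts": joint torques, N m; "eef_pos": TCP position; "orientation": TCP orientation; "wrist_force": force on the tool from outside, world axes, zero at the start; "wrist_torque": the same for the moment, N m; "width": opening from 0.0 (shut) to 1.0 (fully open); "finger_force": force on a finger pad.
Only numpy, scipy, OpenCV 4.12 (cv2) and the standard library are available. Lean on these libraries where they do the work, as an engineer would, in place of code of your own. Each camera call takes 0.05 s, during which the arm holds its last target. There are 200 camera calls.

## Task

Sweep all the heels of bread off the slicing board into the station's tray with the table brush; on the board, do not push or lift them with the hand. Then set the wooden wedge by hand in the mouth of the station's slot, thin end first, and drive it with the mallet until it stops and the board is tight. Last, lay the lemon on the tight board, ready for slicing. At the end the brush and the mallet stand upright on the worktop or its mat again, and nothing else has been disturbed.

Things in the scene. Friction and masses are not known exactly. Their poses are not given: they have to be found in the camera images.
- station: Wooden slicing station fixed to the worktop, 250 mm (x) by 304 mm (y); origin on the worktop. Its x points to its fence (away from the robot), its y to its tray; board, sill, tray and slot below are in these axes. Fence 66 mm high, x +92 to +109 mm, along the whole length. On the -x side a rail 40 mm high, x -142 to -78 mm, from the -y end to the tray, into which the wedge slot is cut from the -y end.
- board_top (a point): Middle of the board's top as built, at (3, -10, 40) mm in the station's frame, 40 mm above the worktop, axes as the station's. The board reaches 79 mm either way in x and 95 mm in y. Its -y end is open, without rim. At its +y end, level with it, a 10 mm wide sill, then the tray.
- tray_floor (a point): Middle of the floor of the open tray, at (-20, 143, 4) mm in the station's frame, 4 mm above the worktop, axes as the station's. Inside it is 224 mm (x) by 92 mm (y), walls 36 mm high above the floor; the sill and the rail's end form its -y wall, level with the board, without rim.
- slot_mouth (a point): Middle of the slot's mouth, at (-100, -105, 0) mm in the station's frame, axes as the station's. The slot runs from here in +y, 117 mm to its end stop; its floor is the worktop, it is open above, walls 40 mm high, narrowing by 1 in 7. The mouth is 22 mm wide when joint board is 0, 1 mm wider for each mm of the joint. With the wedge home at the stop about 25 mm of it still stand out.
- board (a joint): How far the board has been pushed toward the fence by the wedge, in m: 0 to 0.003 (loose) at the start, about 0.008 with the wedge home. It slides stiffly (about 4 N, so 8 to 14 N are needed along the wedge) and stays where it is.
- wedge_centre (a point): Centre, 25 mm up, of the loose wooden wedge: 140 mm long (x), 50 mm high (z), its thickness (y) growing evenly and symmetrically from 14 mm at the thin end (+x) to 34 mm at the thick end (-x); 24 mm at the centre. Starts upright (z up) on the brown mat, whose top lies 7 mm above the worktop. About 0.12 kg.
- mallet_grip (a point): Grip point, 85 mm above its underside, of the wooden mallet that stands on its head with the handle straight up. Head 100 mm (x, the striking faces at both ends) by 60 mm (y) by 50 mm high (z 0 to 50 mm over its underside); square handle 26 by 26 mm, from the head up to 114 mm. About 0.35 kg.
- brush_grip (a point): Grip point, 70 mm above the bristle ends, of the table brush that stands on its bristles: block and bristles 92 mm (x) by 42 mm (y), 42 mm high; on it an upright wooden grip 50 mm (x) by 24 mm (y), from 42 to 95 mm over the bristle ends. About 0.18 kg. Bristles are stiff. Starts on the brown mat, 7 mm above the worktop.
- heel1_centre (a point): Centre, 15 mm over its flat cut face, of a stale heel of bread (hard, domed, 54 mm across, 31 mm high, 30 g); starts cut face down on the slicing board. Two to four of the four heels are there.
- heel2_centre (a point): Centre, 15 mm over its flat cut face, of a stale heel of bread (hard, domed, 54 mm across, 31 mm high, 30 g); starts cut face down on the slicing board. Two to four of the four heels are there.
- heel3_centre (a point): Centre, 15 mm over its flat cut face, of a stale heel of bread (hard, domed, 54 mm across, 31 mm high, 30 g); starts cut face down on the slicing board. Two to four of the four heels are there.
- heel4_centre (a point): Centre, 15 mm over its flat cut face, of a stale heel of bread (hard, domed, 54 mm across, 31 mm high, 30 g); starts cut face down on the slicing board. Two to four of the four heels are there.
- glass: Drinking glass, bystander, 79 mm across, 90 mm high; origin under its centre.
- lemon_centre (a point): Centre of the loose lemon, lying: 71 mm long (x), 53 mm (y), 51 mm high, so 25 mm over what it lies on; starts on the brown mat, 7 mm above the worktop. It does not roll by itself on a flat surface.
- tomato: Tomato, bystander, 75 mm across, 79 mm high; origin under its centre.

How it is judged:
On the way, in this order (a step that is already met when the one before it is completed fails the run):
1. all the heels lie in the tray (x of heel1_centre in the frame of station between -0.135 and 0.1 m and y of heel1_centre in the frame of station between 0.097 and 0.2 m and z of each of heel1_centre, heel2_centre, heel3_centre, heel4_centre in the frame of station below 0.06 m and x of heel2_centre in the frame of station between -0.135 and 0.1 m and y of heel2_centre in the frame of station between 0.097 and 0.2 m and x of heel3_centre in the frame of station between -0.135 and 0.1 m and y of heel3_centre in the frame of station between 0.097 and 0.2 m and x of heel4_centre in the frame of station between -0.135 and 0.1 m and y of heel4_centre in the frame of station between 0.097 and 0.2 m), for 0.3 s.
2. the wedge is driven home and the board is tight (x of wedge_centre in the frame of station between -0.108 and -0.092 m and y of wedge_centre in the frame of station above -0.067 m and angle between wedge_centre's own z axis and vertical below 0.12 rad and value of joint board above 0.0055 m), for 0.2 s.
3. the lemon lies on the board (x of lemon_centre in the frame of station between -0.075 and 0.085 m and y of lemon_centre in the frame of station between -0.105 and 0.085 m and z of lemon_centre in the frame of station between 0.055 and 0.08 m), for 0.2 s.
At the end, for the whole second after the job is handed in: Every heel lies in the tray; the wedge is upright in the slot within 7 mm of its stop, 8 mm of its centre line, and the board pushed over 5.5 mm; the lemon lies on the board; mallet and brush stand upright (within 0.2 rad) on worktop or mat, clear of the station (all of step 1 and all of step 2 and all of step 3 and height (world z) of mallet_grip between 0.073 and 0.097 m and angle between each of mallet_grip, brush_grip's own z axis and vertical below 0.2 rad and height (world z) of brush_grip between 0.058 and 0.082 m and horizontal distance between each of mallet_grip, brush_grip and station above 0.15 m); the robot touches nothing.
It fails at once if a heel on the board is pushed or lifted by the fingers instead of the brush ((x of heel1_centre in the frame of station between -0.1 and 0.095 m and y of heel1_centre in the frame of station between -0.105 and 0.085 m and z of heel1_centre in the frame of station above 0.045 m and contact force between the fingers and heel1 above 0.5 N) or (x of heel2_centre in the frame of station between -0.1 and 0.095 m and y of heel2_centre in the frame of station between -0.105 and 0.085 m and z of heel2_centre in the frame of station above 0.045 m and contact force between the fingers and heel2 above 0.5 N) or (x of heel3_centre in the frame of station between -0.1 and 0.095 m and y of heel3_centre in the frame of station between -0.105 and 0.085 m and z of heel3_centre in the frame of station above 0.045 m and contact force between the fingers and heel3 above 0.5 N) or (x of heel4_centre in the frame of station between -0.1 and 0.095 m and y of heel4_centre in the frame of station between -0.105 and 0.085 m and z of heel4_centre in the frame of station above 0.045 m and contact force between the fingers and heel4 above 0.5 N)).
It fails at once if the fingers push the wedge deeper than half its way (70 mm) into the slot instead of the mallet (x of wedge_centre in the frame of station between -0.13 and -0.07 m and y of wedge_centre in the frame of station between -0.105 and 0.05 m and contact force between the fingers and wedge above 1 N).
It fails at once if the glass or the tomato is knocked away (more than 40 mm) (distance of any of glass, tomato from where it was at the start of the episode above 0.04 m).
Of heel1, heel2, heel3, heel4 only 2 to 4 are there at a start; the rules pass over those that are not, and their reading is None.
At some moment in a run one of heel1, heel2, heel3, heel4 may be knocked a few centimetres aside while the robot is not near it.
It also fails if it takes over 184 s, if anything falls off the work surface, if the arm or the gripper's body presses on something with over 40 N, if the wrist force passes 120 N, or if a joint passes its speed limit or range.

## Working session

There is one attempt and no reset: what is moved stays moved. The work goes in short steps, Python scripts to look and compute and a tool call to move; the robot and the scene stay as the last step left them, time stands still between calls to the robot, and variables do not carry over. Pictures are saved under pics/ and viewed, at most 14 in all, crops included, and the job is handed in when it is done.

Besides the shell and the picture viewer there is one more tool, called after ">>>" by a JSON object that holds its "api" and its "payload". apply_moves: Moves the arm, as the interface text tells. Its arguments: {"type":"object","properties":{"steps":{"type":"array","items":{"type":"number"}},"jaw":{"type":"number"},"grip_force":{"type":"number"}},"required":["steps"]}

```bash
mkdir -p pics; ls; python3 - <<'E'
from station import *
import cv2
s=state();print(s)
for n in("top","side"):
    p=snapshot(n);cv2.imwrite(f"pics/{n}0.png",p["img"]);print(n,p["fx"],p["fy"],p["cx"],p["cy"],p["xyz"],p["rotation"])
    for th in["station","wedge_centre","mallet_grip","brush_grip","heel1_centre","glass","lemon_centre","tomato"]:
        print(th,[(round(d["conf"],2),[round(float(v)) for v in d["at"]]) for d in search_frame(p,th)[:5]])
E
```

```text
pics
{'t': 0.0, 'q': array([ 1.20500993e+00,  2.76591847e-01,  1.50613427e+00,  4.29034468e-05,
        1.36068978e+00, -1.20950086e-01]), 'dq': array([-0.00086147, -0.00127126, -0.00013905, -0.00229298,  0.00052307,
        0.00085683]), 'joint_efforts': array([ 3.02673334e-04, -4.16787708e+01, -2.45800334e+01, -2.37696750e-04,
        1.11483992e-02,  2.03739788e-06]), 'eef_pos': array([0.13915219, 0.55736819, 0.23044105]), 'orientation': array([-3.13978780e+00, -2.61620429e-04,  2.89674712e+00]), 'wrist_force': array([-0.09087701, -0.27354765, -0.60065347]), 'wrist_torque': array([ 0.00252144, -0.00574099,  0.04051561]), 'finger_force': 0.0, 'width': 1.0020511151066436}
top 433.5984955165054 433.5984955165054 272.78077248937274 210.98076693056103 [0.49950906 0.01476868 1.46868649] [-3.06376284 -0.00886338 -1.59478685]
station [(0.62, [230, 270])]
wedge_centre [(0.72, [210, 179])]
mallet_grip [(0.9, [203, 359])]
brush_grip [(0.56, [253, 181])]
heel1_centre [(0.73, [230, 301]), (0.57, [255, 182])]
glass [(0.65, [216, 413])]
lemon_centre [(0.82, [243, 136]), (0.56, [230, 303])]
tomato [(0.65, [168, 280])]
side 495.5560229653875 495.5560229653875 273.49636902460406 221.53124131211177 [-0.06068154  0.02712787  1.29410559] [-2.64268232  0.01178147 -1.61569151]
station [(0.92, [252, 278])]
wedge_centre [(0.71, [229, 168])]
mallet_grip [(0.77, [212, 378])]
brush_grip [(0.79, [269, 167]), (0.34, [253, 277])]
heel1_centre [(0.68, [244, 312])]
glass [(0.86, [221, 439])]
lemon_centre [(0.84, [260, 113])]
tomato [(0.93, [184, 286])]
```

```bash
python3 - <<'E'
import cv2
for n in("top","side"):
    i=cv2.imread(f"pics/{n}0.png")
    cv2.imwrite(f"pics/{n}0c.png",cv2.resize(i[130:340,90:470] if n=="side" else i[130:310,100:460],None,fx=2.1,fy=2.1,interpolation=cv2.INTER_CUBIC))
E
```

```text
(no output)
```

View pics/top0c.png

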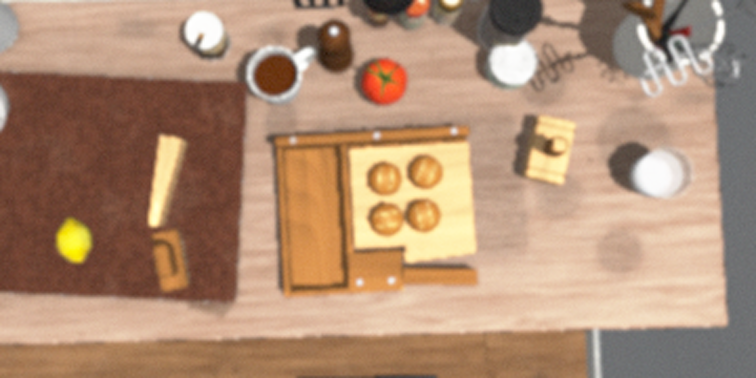

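View pics/side0c.png

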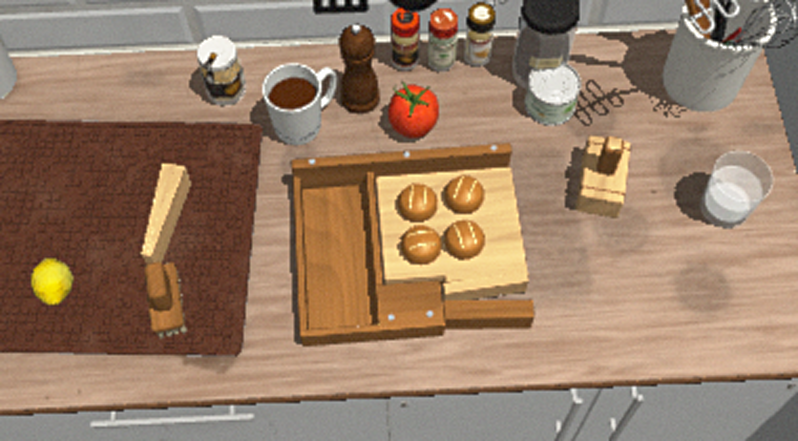

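```bash
cat > h.py <<'E'
from station import *
import numpy as np,cv2
from scipy.optimize import minimize
from scipy.spatial.transform import Rotation as R
def proj(p,P):
    q=(np.atleast_2d(P)-p["xyz"])@R.from_euler("xyz",p["rotation"]).as_matrix()
    return np.c_[p["fx"]*q[:,0]/q[:,2]+p["cx"],p["fy"]*q[:,1]/q[:,2]+p["cy"]]
def ray(p,at,z):
    d=R.from_euler("xyz",p["rotation"]).apply([(at[1]-p["cx"])/p["fx"],(at[0]-p["cy"])/p["fy"],1])
    return p["xyz"]+d*(z-p["xyz"][2])/d[2]
def box(x0,x1,y0,y1,z0,z1): return np.array([[x,y,z] for x in(x0,x1) for y in(y0,y1) for z in(z0,z1)])/1e3
M=dict(
 brush_grip=[box(-46,46,-21,21,0,42),box(-25,25,-12,12,42,95)],
 mallet_grip=[box(-50,50,-30,30,0,50),box(-13,13,-13,13,50,114)],
 wedge_centre=[np.array([[70,7,0],[70,-7,0],[70,7,50],[70,-7,50],[-70,17,0],[-70,-17,0],[-70,17,50],[-70,-17,50]])/1e3],
 station=[box(92,109,-105,199,0,66),box(-76,82,-105,85,0,40),box(-142,-78,12,199,0,40),box(-142,-111,-105,12,0,40),box(-142,100,85,199,0,40)])
def render(p,parts,v,z):
    S=4;m=np.zeros((420*S//1,560*S),np.uint8);c,s=np.cos(v[2]),np.sin(v[2])
    for b in parts:
        P=np.c_[c*b[:,0]-s*b[:,1]+v[0],s*b[:,0]+c*b[:,1]+v[1],b[:,2]+z]
        cv2.fillConvexPoly(m,cv2.convexHull(np.round((proj(p,P)+.5)*S).astype(np.int32)),255)
    return cv2.resize(m,(560,420),interpolation=cv2.INTER_AREA)/255.
def fit(views,thing,v0,z,w=(.03,.03,.15),parts=None):
    def cost(u):
        v=np.array(v0)+u*np.array(w);e=0
        for p,m in views:
            r=render(p,parts or M[thing],v,z);e+=1-np.minimum(r,m).sum()/np.maximum(r,m).sum()
        return e
    best=None
    for a in(-.7,0,.7):
        o=minimize(cost,[0,0,a],method="Nelder-Mead",options=dict(initial_simplex=np.array([[0,0,a],[.7,0,a],[0,.7,a],[0,0,a+.7]]),xatol=.01,fatol=1e-4))
        if best is None or o.fun<best.fun: best=o
    return np.array(v0)+best.x*np.array(w),best.fun/len(views)
def goto(x,y,z,yaw,s=None):
    "shift in tool axes (mm, rad) from measured pose"
    s=s or state();e=s["eef_pos"];a=s["orientation"][2]
    d=np.array([x,y,z])-e;c,n=np.cos(a),np.sin(a)
    t=-(yaw-a);t=(t+np.pi/2)%np.pi-np.pi/2
    return np.round([1e3*(c*d[0]+n*d[1]),1e3*(n*d[0]-c*d[1]),-1e3*d[2],1e3*t])/[1,1,1,1e3]
E
python3 - <<'E'
from h import *
v=[snapshot(n) for n in("top","side")]
def sil(th):
    out=[]
    for p in v:
        l=silhouettes(p,th)
        if l: out.append((p,l[0]["pixels"].astype(float))); print(th,l[0]["conf"],l[0]["pixels"].sum(),l[0]["at"])
    return out
for th,z,a,zc in[("station",0,0.03,.03),("wedge_centre",.007,-1.5,.03),("wedge_centre",.007,1.6,.03),("mallet_grip",0,-1.6,.04),("brush_grip",.007,1.6,.04)]:
    S=sil(th); x=ray(S[0][0],S[0][1].nonzero() and np.argwhere(S[0][1]).mean(0),zc)
    if th=="station": x=x-[-.015,.045,0]
    print(th,z,fit(S,th,[x[0],x[1],a],z))
for th,z in[("lemon_centre",.032),("glass",.045),("tomato",.04),("heel1_centre",.055)]:
    for p in v:
        for d in silhouettes(p,th)[:5]: print(th,d["conf"],ray(p,d["at"],z),d["pixels"].sum())
E
```

```text
station 0.71 5751 [233.1, 272.1]
station 0.81 8521 [252.7, 278.1]
station 0 (array([ 0.56823141, -0.06341584,  0.03719706]), np.float64(0.19096323541523236))
wedge_centre 0.89 424 [209.7, 177.2]
wedge_centre 0.65 614 [227.3, 168.4]
wedge_centre 0.007 (array([ 0.61540437,  0.31283458, -0.18456342]), np.float64(0.2739800822950658))
wedge_centre 0.89 424 [209.7, 177.2]
wedge_centre 0.65 614 [227.3, 168.4]
wedge_centre 0.007 (array([0.60480033, 0.31589346, 2.93762393]), np.float64(0.13613727889410787))
mallet_grip 0.7 606 [200.8, 357.0]
mallet_grip 0.98 764 [214.4, 378.3]
mallet_grip 0 (array([ 0.64109225, -0.2925994 , -0.27074406]), np.float64(0.10406151096499888))
brush_grip 0.96 377 [251.7, 180.9]
brush_grip 0.77 511 [269.1, 167.2]
brush_grip 0.007 (array([0.47945855, 0.30837012, 3.3496714 ]), np.float64(0.20057885768272254))
lemon_centre 0.71 [0.52132792 0.47026466 0.032     ] 333
glass 0.77 [ 0.59167449 -0.46615078  0.045     ] 583
glass 0.74 [ 0.59394176 -0.46565039  0.045     ] 872
glass 0.35 [ 0.53971212 -0.03939268  0.045     ] 312
tomato 0.57 [ 0.75657658 -0.03112828  0.04      ] 412
tomato 0.37 [ 0.63387705 -0.28382221  0.04      ] 671
tomato 0.84 [ 0.73980751 -0.03214801  0.04      ] 480
heel1_centre 0.74 [ 0.54067076 -0.08491258  0.055     ] 205
heel1_centre 0.77 [ 0.53742253 -0.08655355  0.055     ] 244
heel1_centre 0.52 [0.51315111 0.00796867 0.055     ] 8250
```

```bash
python3 - <<'E'
from h import *
print(goto(.45,.31,.26,3.35))
E
```

```text
[-361.    -165.     -29.      -0.453]
```

>>> {"api": "apply_moves", "payload": {"steps": [-45,-20,-4,-0.1,-90,-41,-8,-0.2,-135,-62,-11,-0.3,-180,-82,-15,-0.4,-225,-103,-18,-0.453]}}

```text
t: 2.4
eef_pos: [0.334, 0.4023, 0.2498]
orientation: [3.141, 0.001, -2.93]
wrist_force: [0.8, 0.5, 0.9]
width: 0.997
finger_force: 0.0
```

```bash
python3 - <<'E'
from h import *
print(goto(.45,.31,.26,3.35), state()["orientation"])
E
```

```text
[-9.40e+01 -1.15e+02 -1.00e+01  3.00e-03] [ 3.14090533e+00  9.83242239e-04 -2.92997046e+00]
```

>>> {"api": "apply_moves", "payload": {"steps": [-30,-38,-3,0,-62,-76,-7,0,-94,-115,-10,0,-94,-115,-10,0]}}

```text
t: 2.8
eef_pos: [0.4537, 0.3065, 0.2596]
orientation: [-3.139, 0.004, -2.94]
wrist_force: [-0.7, -0.2, 0.1]
width: 0.998
finger_force: 0.0
```

```bash
python3 - <<'E'
from h import *
p=snapshot("wrist");cv2.imwrite("pics/w1.png",p["img"]);print(p["xyz"],p["rotation"],state()["eef_pos"])
for th,z,v0 in(("brush_grip",.007,[.479,.308,3.35]),("wedge_centre",.007,[.605,.316,2.94])):
    for d in silhouettes(p,th)[:1]:
        print(th,d["conf"],d["at"],fit([(p,d["pixels"].astype(float))],th,v0,z))
    r=render(p,M[th],v0,z)
E
```

```text
[0.37106632 0.29040426 0.40249552] [2.80720393 0.00321709 1.77281405] [0.45094548 0.30832246 0.25925846]
brush_grip 0.75 [196.7, 276.9] (array([0.48342887, 0.30633088, 3.32045956]), np.float64(0.1007835995475973))
wedge_centre 0.61 [295.7, 262.8] (array([0.60495139, 0.31530577, 2.93404201]), np.float64(0.04376921710561654))
```

View pics/w1.png

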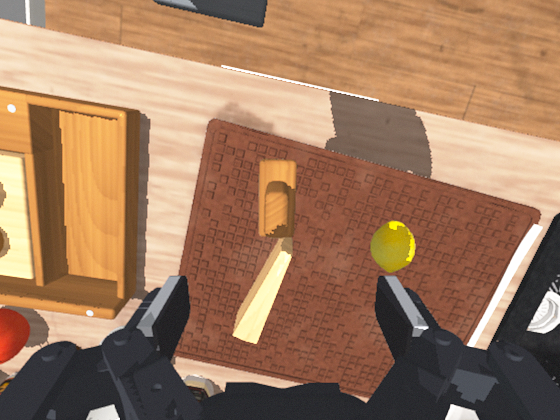

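```bash
python3 - <<'E'
from h import *
print(goto(.4834,.3063,.060,3.32))
E
```

```text
[-3.40e+01 -1.10e+01  1.99e+02  2.90e-02]
```

>>> {"api": "apply_moves", "payload": {"steps": [-34,-11,40,0.029,-34,-11,85,0.029,-34,-11,130,0.029,-34,-11,175,0.029,-34,-11,199,0.029], "jaw": 60}}

```text
t: 3.45
eef_pos: [0.48, 0.307, 0.0567]
orientation: [-3.14, -0.006, -2.96]
wrist_force: [-0.3, -0.4, -0.1]
width: 0.705
finger_force: 0.0
```

>>> {"api": "apply_moves", "payload": {"steps": [0,0,0,0,0,0,0,0,0,0,0,0,0,0,0,0,0,0,0,0], "jaw": 0, "grip_force": 60}}

```text
t: 3.95
eef_pos: [0.4845, 0.3071, 0.0616]
orientation: [3.141, 0.002, -2.962]
wrist_force: [-1.3, 0.4, 3.0]
width: 0.271
finger_force: 61.0
```

>>> {"api": "apply_moves", "payload": {"steps": [0,0,-30,0,0,0,-70,0,0,0,-110,0,0,0,-110,0]}}

```text
t: 4.35
eef_pos: [0.4878, 0.3084, 0.1771]
orientation: [3.138, 0.013, -2.963]
wrist_force: [1.0, -0.1, -1.0]
width: 0.275
finger_force: 60.5
```

```bash
python3 - <<'E'
from h import *
print(goto(.48,-.16,.27,3.18))
E
```

```text
[ 9.10e+01 -4.60e+02 -9.30e+01  1.41e-01]
```

>>> {"api": "apply_moves", "payload": {"steps": [9,-46,-20,0,18,-92,-40,0,27,-138,-60,0.05,36,-184,-93,0.1,45,-230,-93,0.141]}}

```text
t: 4.85
eef_pos: [0.482, 0.0767, 0.2655]
orientation: [3.141, 0.006, -3.104]
wrist_force: [1.9, 0.3, -1.8]
width: 0.275
finger_force: 60.7
```

>>> {"api": "apply_moves", "payload": {"steps": [16,-44,0,0,32,-88,0,0,48,-132,0,0,64,-176,0,0,78,-223,0,0]}}

```text
t: 5.35
eef_pos: [0.4098, -0.1491, 0.2623]
orientation: [3.141, -0.0, -3.103]
wrist_force: [1.4, 0.1, -1.9]
width: 0.272
finger_force: 60.6
```

```bash
python3 - <<'E'
from h import *
p=snapshot("wrist");t=snapshot("top");s=snapshot("side");e=state();print(e["eef_pos"],e["orientation"])
cv2.imwrite("pics/w2.png",p["img"])
import pickle;pickle.dump((p,t,s),open("w2.pkl","wb"))
for q in(p,s,t):
    for th in("station","heel1_centre"):
        for d in silhouettes(q,th)[:5]:
            print(th,d["conf"],d["at"],ray(q,d["at"],.054),d["pixels"].sum())
E
```

```text
[ 0.41011303 -0.15066749  0.26221316] [-3.14154319e+00 -7.12170486e-04 -3.10990438e+00]
station 0.66 [248.6, 430.3] [0.48686107 0.02969961 0.054     ] 23865
heel1_centre 0.72 [269.8, 338.4] [ 0.51926776 -0.07624567  0.054     ] 330
heel1_centre 0.48 [281.4, 371.7] [ 0.53366634 -0.03390149  0.054     ] 1542
station 0.71 [237.7, 255.7] [0.56608281 0.06350755 0.054     ] 4461
station 0.64 [224.5, 283.3] [ 0.60403915 -0.01598168  0.054     ] 153
station 0.59 [230.9, 271.8] [0.54444888 0.00434679 0.054     ] 5756
heel1_centre 0.53 [228.7, 300.4] [ 0.54941101 -0.08915425  0.054     ] 242
```

View pics/w2.png

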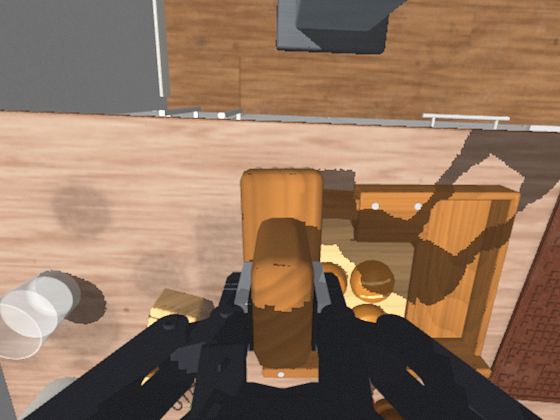

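```bash
cat > ov.py <<'E'
from h import *
import pickle
p,t,s=pickle.load(open("w2.pkl","rb"))
def ov(v,out):
    T=[]
    for q,n,(r0,c0),f in((t,"top0",(180,220),4),(s,"side0",(190,210),4)):
        i=cv2.imread(f"pics/{n}.png");i=cv2.resize(i[r0:r0+100,c0:c0+140] if n=="top0" else i[r0:r0+120,c0:c0+150],None,fx=f,fy=f,interpolation=cv2.INTER_CUBIC)
        c,a=np.cos(v[2]),np.sin(v[2])
        def L(P,col):
            P=np.array(P)/1e3;P=np.c_[c*P[:,0]-a*P[:,1]+v[0],a*P[:,0]+c*P[:,1]+v[1],P[:,2]]
            k=((proj(q,P)-[c0,r0]+.5)*f).astype(np.int32);cv2.polylines(i,[k],True,col,1)
        L([[92,-105,66],[109,-105,66],[109,199,66],[92,199,66]],(255,0,0))
        L([[-76,-105,40],[82,-105,40],[82,85,40],[-76,85,40]],(0,255,0))
        L([[-132,97,40],[92,97,40],[92,189,40],[-132,189,40]],(255,0,255))
        L([[-142,-105,40],[-111,-105,40],[-111,12,40],[-78,12,40],[-78,85,40],[-142,85,40]],(255,255,0))
        T.append(i)
    w=max(i.shape[1] for i in T)
    T=[cv2.copyMakeBorder(i,0,0,0,w-i.shape[1],0) for i in T]
    m=np.vstack(T);m=cv2.resize(m,None,fx=600/m.shape[0],fy=600/m.shape[0],interpolation=cv2.INTER_AREA);cv2.imwrite(out,m)
E
python3 -c "
from ov import *
ov([.5682,-.0634,.0372],'pics/o1.png')"
```

```text
(no output)
```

View pics/o1.png

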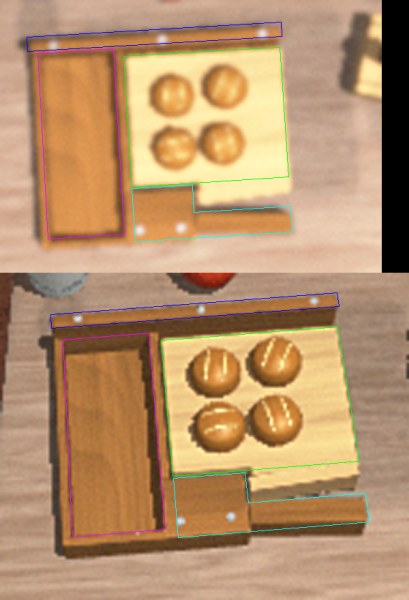

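```bash
python3 - <<'E'
from ov import *
k=2.727;v=[.5682,-.0634,.0372]
for (a,b),(c,d) in zip([(172,95),(224,87),(175,147),(221,142)],[(215,371),(276,361),(219,427),(276,419)]):
    for q,at in((t,(180+b/k,220+a/k)),(s,(190+(d-272.7)/k,210+c/k))):
        P=ray(q,at,.055)[:2];e=P-v[:2];C,S=np.cos(v[2]),np.sin(v[2]);print(P.round(3),(1e3*np.array([C*e[0]+S*e[1],-S*e[0]+C*e[1]])).round())
C,S=np.cos(v[2]),np.sin(v[2])
for x,y in[(35,-82),(-44,-82)]: 
    X=v[0]+(C*x-S*y)/1e3;Y=v[1]+(S*x+C*y)/1e3;print(X,Y,goto(X,Y,.17,3.179))
print(state()["eef_pos"])
E
```

```text
[ 0.596 -0.034] [29. 29.]
[ 0.598 -0.031] [31. 31.]
[ 0.604 -0.096] [ 35. -34.]
[ 0.606 -0.096] [ 37. -34.]
[ 0.534 -0.036] [-33.  29.]
[ 0.533 -0.032] [-34.  33.]
[ 0.538 -0.091] [-31. -26.]
[ 0.539 -0.09 ] [-30. -26.]
0.6062254820970208 -0.14404156937516255 [-1.95e+02 -5.00e+00  9.30e+01  3.00e-03]
0.5272801374737266 -0.14697969161722768 [-1.16e+02 -5.00e+00  9.30e+01  3.00e-03]
[ 0.41160302 -0.1466753   0.26261284]
```

>>> {"api": "apply_moves", "payload": {"steps": [-45,-8,20,0,-90,-8,55,0,-115,-8,100,0,-115,-8,140,0,-115,-8,165,0]}}

```text
t: 6.3
eef_pos: [0.5259, -0.1492, 0.0938]
orientation: [3.139, -0.006, -3.1]
wrist_force: [-11.5, -2.7, 69.3]
width: 0.271
finger_force: 71.7
```

>>> {"api": "apply_moves", "payload": {"steps": [0,0,0,0,0,15,0,0,0,30,0,0,0,45,0,0,0,60,0,0]}}

```text
t: 6.8
eef_pos: [0.5242, -0.0897, 0.0982]
orientation: [3.142, 0.001, -3.102]
wrist_force: [-0.4, -0.5, -1.5]
width: 0.272
finger_force: 60.8
```

>>> {"api": "apply_moves", "payload": {"steps": [0,14,0,0,0,28,0,0,0,42,0,0,0,56,0,0,0,70,0,0]}}

```text
t: 7.3
eef_pos: [0.5216, -0.0206, 0.0977]
orientation: [3.141, 0.0, -3.103]
wrist_force: [-0.9, -1.3, -2.3]
width: 0.27
finger_force: 60.8
```

>>> {"api": "apply_moves", "payload": {"steps": [0,12,0,0,0,24,0,0,0,36,0,0,0,42,0,0,0,42,0,0]}}

```text
t: 7.8
eef_pos: [0.52, 0.0209, 0.0977]
orientation: [-3.141, 0.0, -3.102]
wrist_force: [-0.4, -0.1, -1.6]
width: 0.273
finger_force: 60.8
```

```bash
python3 - <<'E'
from h import *
s=snapshot("side");cv2.imwrite("pics/s3.png",cv2.resize(s["img"][170:320,190:370],None,fx=3,fy=3));print(state()["eef_pos"])
E
```

```text
[0.52007152 0.02047459 0.09772701]
```

View pics/s3.png

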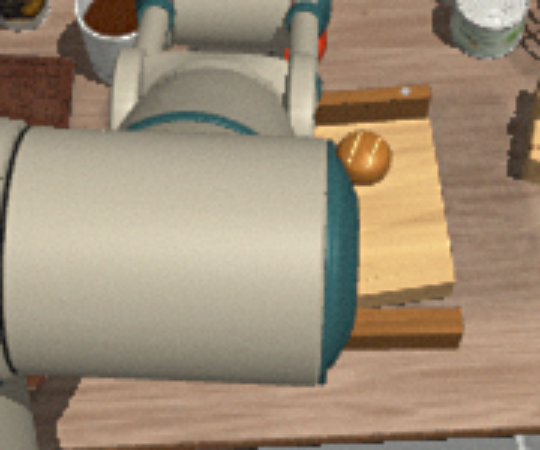

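>>> {"api": "apply_moves", "payload": {"steps": [0,0,-40,0,0,0,-60,0,-25,-45,-60,0,-50,-90,-60,0,-75,-135,-60,0]}}

```text
t: 8.35
eef_pos: [0.5986, -0.1098, 0.1583]
orientation: [-3.141, 0.001, -3.103]
wrist_force: [0.9, 1.0, -1.9]
width: 0.271
finger_force: 60.8
```

```bash
python3 - <<'E'
from h import *
s=snapshot("wrist");t=snapshot("top");import numpy as np
a=t["img"][150:310,200:380];a=cv2.resize(a,None,fx=2.6,fy=2.6);b=cv2.resize(s["img"],None,fx=.6,fy=.6)
m=np.zeros((max(a.shape[0],b.shape[0]),a.shape[1]+b.shape[1],3),np.uint8);m[:a.shape[0],:a.shape[1]]=a;m[:b.shape[0],a.shape[1]:]=b
cv2.imwrite("pics/m4.png",cv2.resize(m,None,fx=.98,fy=.98));print(m.shape)
for q in(s,t):
  for d in search_frame(q,"heel1_centre"): print(d["conf"],d["at"],ray(q,d["at"],.055))
print(goto(.6075,-.154,.155,3.179),state()["eef_pos"])
E
```

```text
(416, 804, 3)
0.77 [141.2, 492.6] [0.53882824 0.04435396 0.055     ]
0.71 [232.2, 255.4] [0.54145294 0.0578524  0.055     ]
[-8.0e+00 -4.5e+01  2.0e+00 -2.0e-03] [ 0.59778152 -0.1096134   0.15695977]
```

View pics/m4.png

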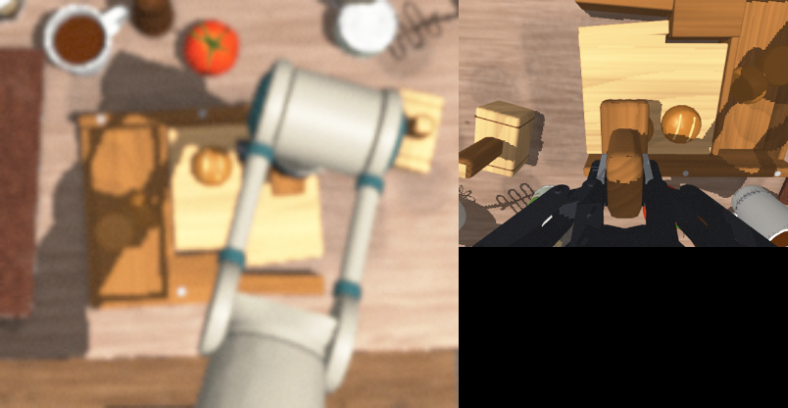

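>>> {"api": "apply_moves", "payload": {"steps": [-8,-45,2,0,-8,-45,22,0,-8,-45,40,0,-8,-45,52,0,-8,-45,59,0]}}

```text
t: 9.05
eef_pos: [0.6063, -0.1515, 0.0975]
orientation: [3.14, -0.002, -3.103]
wrist_force: [0.5, 1.0, -1.0]
width: 0.276
finger_force: 60.9
```

>>> {"api": "apply_moves", "payload": {"steps": [0,0,0,0,0,15,0,0,0,30,0,0,0,45,0,0,0,60,0,0]}}

```text
t: 9.55
eef_pos: [0.6053, -0.0909, 0.0994]
orientation: [-3.141, 0.001, -3.102]
wrist_force: [0.0, -1.1, -1.3]
width: 0.274
finger_force: 60.9
```

>>> {"api": "apply_moves", "payload": {"steps": [0,14,0,0,0,28,0,0,0,42,0,0,0,56,0,0,0,70,0,0]}}

```text
t: 10.05
eef_pos: [0.6024, -0.0215, 0.0986]
orientation: [3.141, -0.0, -3.103]
wrist_force: [0.1, 0.2, -2.3]
width: 0.275
finger_force: 60.9
```

>>> {"api": "apply_moves", "payload": {"steps": [0,12,0,0,0,24,0,0,0,36,0,0,0,48,0,0,0,48,0,0]}}

```text
t: 10.55
eef_pos: [0.6008, 0.0265, 0.099]
orientation: [3.141, 0.0, -3.102]
wrist_force: [0.6, 0.4, -1.7]
width: 0.277
finger_force: 60.9
```

>>> {"api": "apply_moves", "payload": {"steps": [0,0,-40,0,0,0,-80,0,40,-30,-110,0,80,-60,-150,0,80,-60,-150,0]}}

```text
t: 11.05
eef_pos: [0.5217, -0.0396, 0.2515]
orientation: [-3.14, 0.003, -3.105]
wrist_force: [0.3, 0.3, -1.8]
width: 0.275
finger_force: 61.0
```

```bash
python3 - <<'E'
from h import *
s=snapshot("wrist");t=snapshot("top")
a=t["img"][150:310,200:380];a=cv2.resize(a,None,fx=2.6,fy=2.6);b=cv2.resize(s["img"],None,fx=.6,fy=.6)
m=np.zeros((max(a.shape[0],b.shape[0]),a.shape[1]+b.shape[1],3),np.uint8);m[:a.shape[0],:a.shape[1]]=a;m[:b.shape[0],a.shape[1]:]=b
cv2.imwrite("pics/m5.png",cv2.resize(m,None,fx=.98,fy=.98))
print(goto(.4834,.3063,.20,3.32),state()["eef_pos"])
E
```

```text
[ 2.70e+01  3.47e+02  5.10e+01 -1.43e-01] [ 0.52277481 -0.03931185  0.25129012]
```

View pics/m5.png

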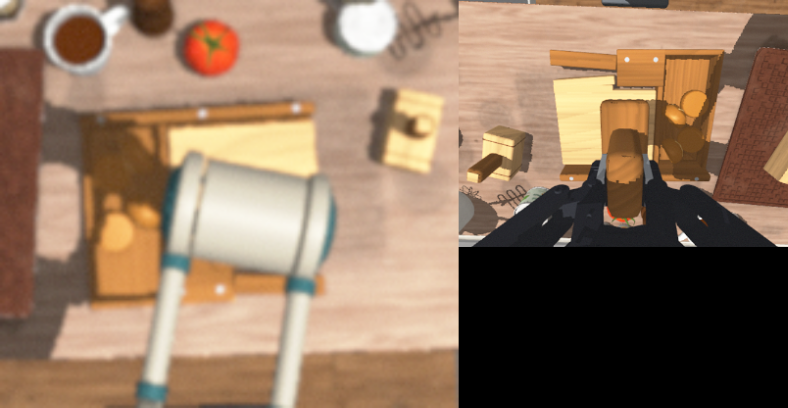

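>>> {"api": "apply_moves", "payload": {"steps": [8,46,0,0,17,92,0,0,26,138,0,0,34,184,10,0,42,230,20,0]}}

```text
t: 11.65
eef_pos: [0.4722, 0.1931, 0.2273]
orientation: [3.14, -0.0, -3.104]
wrist_force: [0.4, -0.2, -1.7]
width: 0.277
finger_force: 61.0
```

>>> {"api": "apply_moves", "payload": {"steps": [9,46,30,0,18,90,70,0,18,112,110,0,18,112,140,0,18,112,155,0]}}

```text
t: 12.15
eef_pos: [0.4466, 0.3028, 0.0682]
orientation: [-3.139, -0.008, -3.101]
wrist_force: [-0.2, 0.5, -2.2]
width: 0.274
finger_force: 60.9
```

>>> {"api": "apply_moves", "payload": {"steps": [0,0,0,0,0,0,3,0,0,0,6,0,0,0,8,0,0,0,8,0]}}

```text
t: 12.65
eef_pos: [0.4505, 0.3016, 0.0664]
orientation: [3.141, 0.001, -3.104]
wrist_force: [-0.1, 0.3, -0.9]
width: 0.278
finger_force: 60.9
```

>>> {"api": "apply_moves", "payload": {"steps": [0,0,2,0,0,0,4,0,0,0,4,0]}}

```text
t: 12.95
eef_pos: [0.4499, 0.3015, 0.0617]
orientation: [3.142, -0.0, -3.104]
wrist_force: [0.1, -0.0, -2.0]
width: 0.27
finger_force: 60.9
```

>>> {"api": "apply_moves", "payload": {"steps": [0,0,2,0,0,0,2,0,0,0,2,0]}}

```text
t: 13.25
eef_pos: [0.4504, 0.3018, 0.0602]
orientation: [3.141, 0.001, -3.103]
wrist_force: [0.2, -0.9, 3.5]
width: 0.271
finger_force: 61.4
```

>>> {"api": "apply_moves", "payload": {"steps": [0,0,0,0,0,0,0,0,0,0,-30,0,0,0,-70,0,0,0,-110,0], "jaw": 60}}

```text
t: 13.75
eef_pos: [0.4496, 0.3014, 0.1704]
orientation: [-3.141, -0.002, -3.103]
wrist_force: [1.8, 0.7, 0.5]
width: 0.702
finger_force: 0.0
```

```bash
python3 - <<'E'
from h import *
t=snapshot("top");s=snapshot("side");w=snapshot("wrist")
a=cv2.resize(t["img"][190:280,215:335],None,fx=4,fy=4);b=cv2.resize(s["img"][190:310,110:350],None,fx=2,fy=2)
m=np.zeros((600,480,3),np.uint8);m[:360]=a;m[360:]=b
cv2.imwrite("pics/m6.png",m)
for d in silhouettes(w,"wedge_centre")[:1]: print(d["conf"],fit([(w,d["pixels"].astype(float))],"wedge_centre",[.605,.3155,2.934],.007))
print(goto(.6344,.3093,.10,2.934),state()["eef_pos"])
E
```

```text
0.81 (array([0.60215327, 0.31593431, 2.93854375]), np.float64(0.12126506411679572))
[-184.       0.      71.       0.246] [0.45040132 0.30185505 0.17053244]
```

View pics/m6.png

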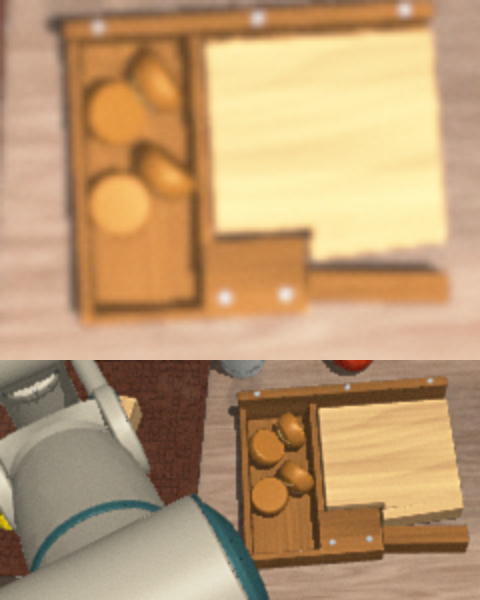

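>>> {"api": "apply_moves", "payload": {"steps": [-46,0,0,0.1,-92,0,0,0.2,-138,0,0,0.246,-184,0,30,0.246,-184,0,60,0.246]}}

```text
t: 14.45
eef_pos: [0.6397, 0.3083, 0.1074]
orientation: [3.14, 0.005, 2.932]
wrist_force: [-1.2, -0.0, 0.1]
width: 0.702
finger_force: 0.0
```

```bash
python3 - <<'E'
from h import *
print(goto(.6335,.3095,.017,2.936),state()["eef_pos"])
E
```

```text
[ 6.e+00 -0.e+00  9.e+01 -4.e-03] [0.6396836  0.30827609 0.10742525]
```

>>> {"api": "apply_moves", "payload": {"steps": [4,0,30,0,4,0,60,0,4,0,80,0,4,0,90,0,4,0,90,0]}}

```text
t: 14.95
eef_pos: [0.6279, 0.3087, 0.0165]
orientation: [-3.138, -0.005, 2.934]
wrist_force: [-0.7, -0.3, 0.4]
width: 0.7
finger_force: 0.0
```

>>> {"api": "apply_moves", "payload": {"steps": [0,0,0,0,0,0,0,0,0,0,0,0,0,0,0,0,0,0,0,0], "jaw": 0, "grip_force": 50}}

```text
t: 15.45
eef_pos: [0.631, 0.3099, 0.0213]
orientation: [3.14, 0.003, 2.934]
wrist_force: [0.3, -0.3, 5.6]
width: 0.333
finger_force: 49.7
```

>>> {"api": "apply_moves", "payload": {"steps": [0,0,-30,0,0,0,-70,0,0,0,-110,0,0,0,-150,0,0,0,-150,0]}}

```text
t: 15.95
eef_pos: [0.6333, 0.3108, 0.1769]
orientation: [3.135, 0.011, 2.934]
wrist_force: [-0.1, -0.0, -0.8]
width: 0.332
finger_force: 49.6
```

```bash
python3 - <<'E'
from h import *
v=[.5682,-.0634,.0372];C,S=np.cos(v[2]),np.sin(v[2])
x,y=-100,-260;X=v[0]+(C*x-S*y)/1e3;Y=v[1]+(S*x+C*y)/1e3
print(X,Y,goto(X,Y,.18,1.608),state()["eef_pos"])
E
```

```text
0.4779389534254116 -0.3269392636235823 [  20.    -656.      -3.       1.326] [0.63329008 0.31082371 0.1768772 ]
```

>>> {"api": "apply_moves", "payload": {"steps": [1,-46,0,0.1,3,-92,0,0.24,4,-138,0,0.38,6,-184,0,0.52,7,-230,0,0.66]}}

```text
t: 16.45
eef_pos: [0.574, 0.0843, 0.1685]
orientation: [-3.14, -0.001, 2.268]
wrist_force: [0.5, -1.5, -1.1]
width: 0.329
finger_force: 49.7
```

```bash
python3 - <<'E'
from h import *
print(goto(.4779,-.3269,.18,1.608),state()["eef_pos"])
E
```

```text
[-253.   -338.    -11.      0.66] [0.57399107 0.08428926 0.16852724]
```

>>> {"api": "apply_moves", "payload": {"steps": [-27,-36,-3,0.14,-55,-73,-6,0.28,-83,-110,-11,0.42,-110,-147,-11,0.56,-138,-184,-11,0.66]}}

```text
t: 16.95
eef_pos: [0.5231, -0.1397, 0.1799]
orientation: [-3.14, -0.001, 1.609]
wrist_force: [0.8, -0.3, -0.6]
width: 0.333
finger_force: 49.7
```

```bash
python3 - <<'E'
from h import *
print(goto(.4779,-.3269,.18,1.608),state()["eef_pos"])
E
```

```text
[-1.85e+02 -5.20e+01 -0.00e+00  1.00e-03] [ 0.5230888  -0.13966913  0.17989941]
```

>>> {"api": "apply_moves", "payload": {"steps": [-46,-13,0,0,-92,-26,0,0,-138,-39,0,0,-185,-52,0,0,-185,-52,0,0]}}

```text
t: 17.45
eef_pos: [0.4787, -0.3315, 0.1794]
orientation: [-3.14, 0.003, 1.608]
wrist_force: [0.5, 1.2, -2.2]
width: 0.332
finger_force: 49.7
```

```bash
python3 - <<'E'
from h import *
import pickle
w=snapshot("wrist");t=snapshot("top");s=snapshot("side");e=state();pickle.dump((w,t,s),open("w7.pkl","wb"));print(e["eef_pos"],e["orientation"])
cv2.imwrite("pics/w7.png",w["img"])
E
```

```text
[ 0.47978556 -0.32465686  0.17954644] [-3.14008910e+00 -2.66304107e-03  1.61274864e+00]
```

View pics/w7.png

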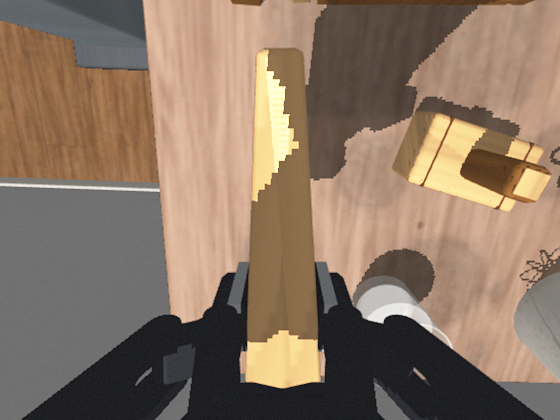

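>>> {"api": "apply_moves", "payload": {"steps": [25,0,0,0,50,0,0,0,50,0,0,0]}}

```text
t: 17.9
eef_pos: [0.4776, -0.2703, 0.1803]
orientation: [-3.14, -0.004, 1.618]
wrist_force: [-0.6, -0.4, -0.9]
width: 0.33
finger_force: 49.8
```

```bash
python3 - <<'E'
from h import *
import pickle
w=snapshot("wrist");e=state();pickle.dump(w,open("w8.pkl","wb"));print(e["eef_pos"],e["orientation"],w["fx"],w["xyz"])
cv2.imwrite("pics/w8.png",w["img"]);cv2.imwrite("pics/w8c.png",cv2.resize(w["img"][0:150,200:400],None,fx=4,fy=4,interpolation=cv2.INTER_CUBIC))
E
```

```text
[ 0.47823941 -0.27226275  0.18051344] [-3.14080178e+00 -1.35198636e-03  1.61780126e+00] 327.16296201276845 [ 0.47390481 -0.18685243  0.32384272]
```

View pics/w8c.png

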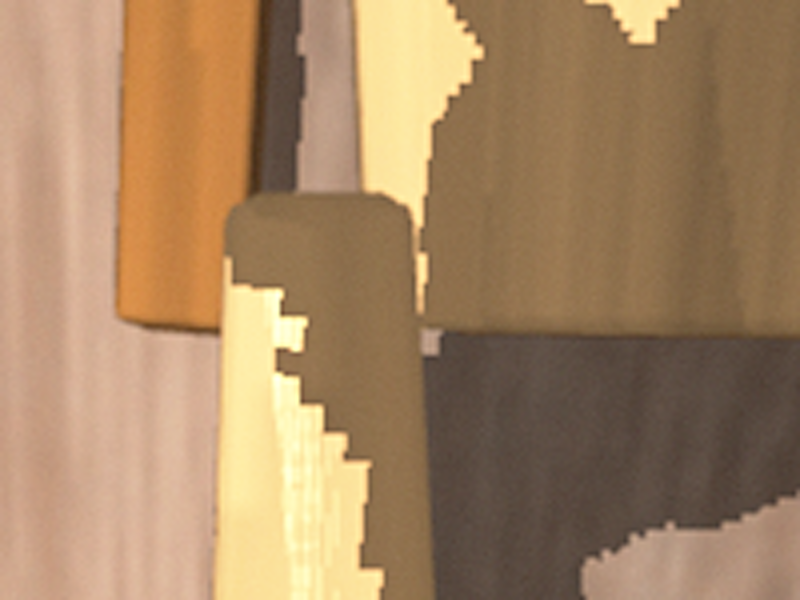

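```bash
python3 - <<'E'
from h import *
import pickle
w=pickle.load(open("w8.pkl","rb"));v=[.5682,-.0634,.0372];C,S=np.cos(v[2]),np.sin(v[2])
def st(P): e=P[:2]-np.array(v[:2]);return (1e3*np.array([C*e[0]+S*e[1],-S*e[0]+C*e[1]])).round(1)
f=lambda x,y,z: st(ray(w,(y/4,200+x/4),z))
for n,x,y,z in[("rail out mouth",118,318,.04),("rail out top",123,0,.04),("rail in r0",263,0,.04),("rail in r180",250,180,.04),("cheek r0",352,0,.04),("cheek r190",362,190,.04),("board end",424,328,.04),("board end r",800,335,.04),("thin l",228,200,.217),("thin r",410,200,.217),("thin c",319,195,.217)]: print(n,f(x,y,z))
for at in[(384,250),(384,318),(50,280)]: print("w7-like",at,st(ray(w,at,.217)))
i=w["img"];d=silhouettes(w,"wedge_centre")
print([(q["conf"],q["at"],q["pixels"].sum()) for q in d[:2]])
if d:
    m=d[0]["pixels"]
    for r in(60,120,180,230,340,360,375): 
        k=np.flatnonzero(m[r]); 
        if len(k): print(r,k[0],k[-1],st(ray(w,(r,(k[0]+k[-1])/2),.217)))
print("tcp",st(state()["eef_pos"]))
E
```

```text
rail out mouth [-141.7 -104.6]
rail out top [-138.5  -49. ]
rail in r0 [-112.2  -48.8]
rail in r180 [-114.9  -79.3]
cheek r0 [-95.5 -48.6]
cheek r190 [-93.  -80.8]
board end [ -80.  -105.9]
board end r [  -3.9 -106.4]
thin l [-106.5 -105.9]
thin r [ -93.1 -105.8]
thin c [ -99.8 -105.5]
w7-like (384, 250) [-111.3 -233. ]
w7-like (384, 318) [ -82.7 -232.7]
w7-like (50, 280) [ -99.7 -105.9]
[(0.68, [239.0, 279.6], np.int64(20632))]
60 256 303 [ -99.8 -108.6]
120 254 307 [ -99.4 -125.8]
180 252 310 [ -99.1 -145.2]
230 251 312 [ -98.7 -163.1]
340 248 317 [ -97.8 -210.3]
360 246 319 [ -97.7 -220.3]
375 246 320 [ -97.4 -228. ]
tcp [ -97.3 -206.8]
```

>>> {"api": "apply_moves", "payload": {"steps": [-22,-5.5,0,0.015,-22,-5.5,40,0.015,-22,-5.5,85,0.015,-22,-5.5,125,0.015,-22,-5.5,150,0.015]}}

```text
t: 18.5
eef_pos: [0.4727, -0.2968, 0.0278]
orientation: [-3.139, -0.002, 1.599]
wrist_force: [-0.1, 0.3, -1.4]
width: 0.332
finger_force: 49.5
```

>>> {"api": "apply_moves", "payload": {"steps": [0,0,0,0,0,0,4,0,0,0,8,0,0,0,10,0,0,0,10,0]}}

```text
t: 19.0
eef_pos: [0.4744, -0.298, 0.0216]
orientation: [3.14, 0.001, 1.599]
wrist_force: [-0.5, -0.6, -1.0]
width: 0.331
finger_force: 49.7
```

>>> {"api": "apply_moves", "payload": {"steps": [0,0,3,0,0,0,5,0,0,0,5,0]}}

```text
t: 19.3
eef_pos: [0.4737, -0.2976, 0.0155]
orientation: [-3.141, -0.0, 1.599]
wrist_force: [0.1, 0.5, -1.6]
width: 0.328
finger_force: 49.7
```

>>> {"api": "apply_moves", "payload": {"steps": [0,0,2,0,0,0,3,0,0,0,3,0]}}

```text
t: 19.6
eef_pos: [0.474, -0.2978, 0.0141]
orientation: [3.141, 0.001, 1.599]
wrist_force: [-1.4, 2.6, 9.8]
width: 0.329
finger_force: 50.9
```

```bash
python3 - <<'E'
from h import *
w=snapshot("wrist");e=state();print(e["eef_pos"],e["orientation"],e["wrist_force"])
cv2.imwrite("pics/w9c.png",cv2.resize(w["img"][40:240,180:400],None,fx=3,fy=3,interpolation=cv2.INTER_CUBIC))
E
```

```text
[ 0.47402073 -0.29782687  0.01411344] [3.14089635e+00 6.05691304e-04 1.59883882e+00] [-1.75599212  1.78967372  9.04664848]
```

View pics/w9c.png

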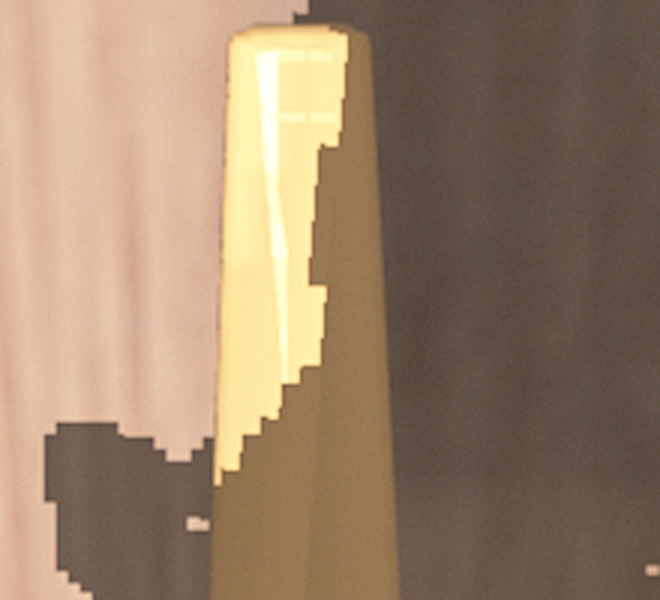

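>>> {"api": "apply_moves", "payload": {"steps": [0,0,-1.5,0,12,0,-1.5,0,24,0,-1.5,0,36,0,-1.5,0,36,0,-1.5,0]}}

```text
t: 20.15
eef_pos: [0.4724, -0.2591, 0.0142]
orientation: [-3.141, -0.002, 1.6]
wrist_force: [0.5, 1.6, 0.7]
width: 0.327
finger_force: 50.0
```

>>> {"api": "apply_moves", "payload": {"steps": [7,0,0,0,14,0,0,0,21,0,0,0,28,0,0,0,28,0,0,0]}}

```text
t: 20.65
eef_pos: [0.4718, -0.2324, 0.0142]
orientation: [-3.141, -0.001, 1.599]
wrist_force: [0.4, 1.4, 0.5]
width: 0.331
finger_force: 50.0
```

```bash
python3 - <<'E'
from h import *
w=snapshot("wrist");t=snapshot("top");e=state();print(e["eef_pos"],e["orientation"],e["wrist_force"])
a=cv2.resize(w["img"][0:240,180:400],None,fx=1.8,fy=1.8);b=cv2.resize(t["img"][210:290,260:350],None,fx=4,fy=4)
m=np.zeros((432,760,3),np.uint8);m[:432,:396]=a;m[:320,400:]=b;cv2.imwrite("pics/m10.png",m)
E
```

```text
[ 0.47177715 -0.23293093  0.01419078] [-3.14100504e+00 -1.15283829e-03  1.59890237e+00] [-0.17214368  1.67791688  1.54374453]
```

View pics/m10.png

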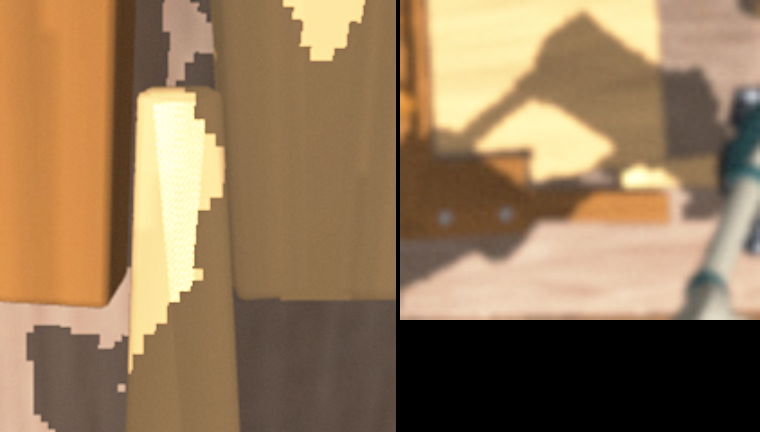

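>>> {"api": "apply_moves", "payload": {"steps": [0,-2,0,0,5,-2,0,0,10,-2,0,0,15,-2,0,0,18,-2,0,0]}}

```text
t: 21.25
eef_pos: [0.4694, -0.2152, 0.0142]
orientation: [-3.141, -0.0, 1.599]
wrist_force: [-0.6, -0.3, -0.4]
width: 0.327
finger_force: 49.9
```

>>> {"api": "apply_moves", "payload": {"steps": [0,0,1.5,0,0,0,1.5,0]}}

```text
t: 21.45
eef_pos: [0.4694, -0.2149, 0.0141]
orientation: [3.142, -0.001, 1.599]
wrist_force: [-1.8, 3.3, 12.6]
width: 0.332
finger_force: 51.3
```

>>> {"api": "apply_moves", "payload": {"steps": [0,0,0,0,0,0,0,0,0,0,-30,0,0,0,-75,0,0,0,-120,0], "jaw": 60}}

```text
t: 21.95
eef_pos: [0.4688, -0.2152, 0.133]
orientation: [-3.139, -0.002, 1.599]
wrist_force: [1.4, -0.3, 0.7]
width: 0.701
finger_force: 0.0
```

>>> {"api": "apply_moves", "payload": {"steps": [-20,25,-45,0.1,-50,50,-80,0.2,-80,75,-90,0.3,-95,85,-90,0.3,-95,85,-90,0.3]}}

```text
t: 22.45
eef_pos: [0.5586, -0.3106, 0.2221]
orientation: [3.141, 0.001, 1.298]
wrist_force: [-1.7, -0.2, -0.6]
width: 0.705
finger_force: 0.0
```

```bash
python3 - <<'E'
from h import *
w=snapshot("wrist");t=snapshot("top");e=state();print(e["eef_pos"],e["orientation"])
for q in(w,t):
  for d in silhouettes(q,"mallet_grip")[:1]: print(d["conf"],d["pixels"].sum(),fit([(q,d["pixels"].astype(float))],"mallet_grip",[.641,-.2926,-.271],0))
for d in silhouettes(w,"wedge_centre")[:1]: print(d["conf"],d["pixels"].sum(),fit([(w,d["pixels"].astype(float))],"wedge_centre",[.468,-.183,1.60],0))
a=cv2.resize(w["img"],None,fx=1,fy=1);b=cv2.resize(t["img"][210:290,260:350],None,fx=2.6,fy=2.6)
m=np.zeros((420,800,3),np.uint8);m[:420,:560]=a;m[:208,562:796]=b[:,:234];cv2.imwrite("pics/m11.png",m)
E
```

```text
[ 0.55633042 -0.30766818  0.22131999] [-3.13838465e+00 -1.66350327e-03  1.29855088e+00]
0.87 6708 (array([ 0.63940074, -0.29388447, -0.26842992]), np.float64(0.052458219056287114))
0.59 631 (array([ 0.63818807, -0.29358848, -0.24971153]), np.float64(0.06357376159986794))
0.72 5896 (array([ 0.46860687, -0.1869544 ,  1.62016077]), np.float64(0.11634098990416764))
```

View pics/m11.png

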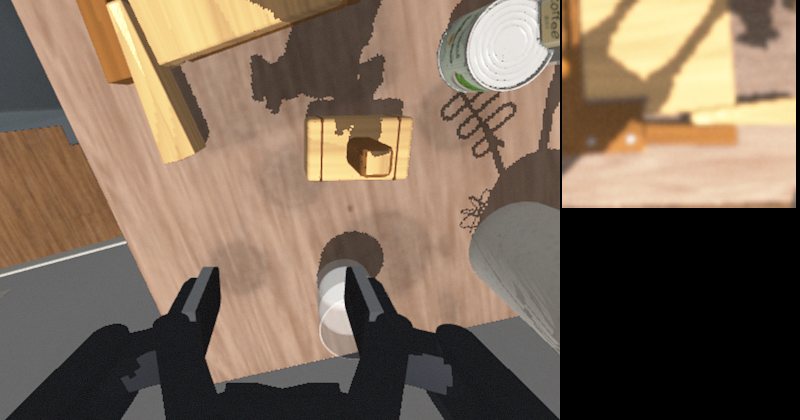

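```bash
python3 - <<'E'
from h import *
print(goto(.6394,-.2939,.068,1.303))
E
```

```text
[ 3.50e+01  7.70e+01  1.54e+02 -4.00e-03]
```

>>> {"api": "apply_moves", "payload": {"steps": [18,38,0,0,35,77,20,0,35,77,65,0,35,77,110,0,35,77,145,0]}}

```text
t: 23.2
eef_pos: [0.6393, -0.2933, 0.0749]
orientation: [-3.138, -0.001, 1.3]
wrist_force: [0.5, -0.2, -0.9]
width: 0.706
finger_force: 0.0
```

>>> {"api": "apply_moves", "payload": {"steps": [0,0,9,0,0,0,9,0]}}

```text
t: 23.4
eef_pos: [0.6396, -0.2943, 0.0674]
orientation: [-3.138, -0.001, 1.299]
wrist_force: [-0.7, 0.1, 0.4]
width: 0.703
finger_force: 0.0
```

>>> {"api": "apply_moves", "payload": {"steps": [0,0,0,0,0,0,0,0,0,0,0,0,0,0,0,0,0,0,0,0], "jaw": 0, "grip_force": 100}}

```text
t: 23.9
eef_pos: [0.642, -0.2961, 0.0718]
orientation: [3.137, 0.001, 1.299]
wrist_force: [0.2, -0.2, 6.4]
width: 0.292
finger_force: 99.3
```

>>> {"api": "apply_moves", "payload": {"steps": [0,0,-15,0,0,0,-40,0,0,0,-60,0,0,0,-60,0,0,0,-60,0]}}

```text
t: 24.4
eef_pos: [0.6406, -0.2952, 0.1289]
orientation: [3.141, -0.0, 1.299]
wrist_force: [-0.4, -0.4, -4.1]
width: 0.289
finger_force: 98.8
```

```bash
python3 - <<'E'
from h import *
v=[.5682,-.0634,.0372];C,S=np.cos(v[2]),np.sin(v[2])
for x,y in[(-103,-285)]: X=v[0]+(C*x-S*y)/1e3;Y=v[1]+(S*x+C*y)/1e3;print(X,Y,goto(X,Y,.13,.037))
e=state();print(e["eef_pos"],e["orientation"],e["wrist_force"])
E
```

```text
0.4758708144656869 -0.35203354188065245 [ -99.    -143.      -1.       1.262]
[ 0.64063033 -0.29524734  0.12894109] [ 3.14121004e+00 -2.08923981e-05  1.29876651e+00] [-0.40172672 -0.40995818 -4.14363208]
```

>>> {"api": "apply_moves", "payload": {"steps": [-20,-29,0,0.14,-40,-57,0,0.28,-60,-86,0,0.42,-80,-115,0,0.56,-99,-143,0,0.7]}}

```text
t: 24.9
eef_pos: [0.474, -0.3517, 0.1269]
orientation: [-3.138, 0.001, 0.593]
wrist_force: [-0.3, -0.1, -2.5]
width: 0.294
finger_force: 99.6
```

>>> {"api": "apply_moves", "payload": {"steps": [0,0,0,0.14,0,0,0,0.28,0,0,0,0.42,0,0,0,0.56,0,0,0,0.562]}}

```text
t: 25.4
eef_pos: [0.4754, -0.3515, 0.1271]
orientation: [-3.139, 0.002, 0.037]
wrist_force: [0.3, 0.2, -4.1]
width: 0.289
finger_force: 99.6
```

```bash
python3 - <<'E'
from h import *
print(goto(.4759,-.352,.078,.037))
w=snapshot("wrist");e=state();print(e["eef_pos"],e["orientation"],e["wrist_force"])
for d in silhouettes(w,"mallet_grip")[:1]: print(d["conf"],fit([(w,d["pixels"].astype(float))],"mallet_grip",[.476,-.352,-1.53],.062))
E
```

```text
[ 0.  1. 49. -0.]
[ 0.47561241 -0.35157075  0.12733624] [-3.13945655e+00  1.96104036e-03  3.92903010e-02] [-0.23095041  0.4635485  -4.25012451]
0.86 (array([ 0.47900732, -0.35048635, -1.46986321]), np.float64(0.22557094474761108))
```

>>> {"api": "apply_moves", "payload": {"steps": [0,0,20,0,0,0,38,0,0,0,48,0,0,0,51,0,0,0,51,0]}}

```text
t: 26.0
eef_pos: [0.4763, -0.3522, 0.0773]
orientation: [-3.141, 0.001, 0.038]
wrist_force: [0.6, 0.2, -3.4]
width: 0.291
finger_force: 99.5
```

>>> {"api": "apply_moves", "payload": {"steps": [0,-12,0,0,0,-24,0,0,0,-34,0,0,0,-42,0,0,0,-50,0,0]}}

```text
t: 26.5
eef_pos: [0.4748, -0.3017, 0.0782]
orientation: [3.14, -0.001, 0.038]
wrist_force: [0.4, -2.0, -3.0]
width: 0.29
finger_force: 99.5
```

>>> {"api": "apply_moves", "payload": {"steps": [0,-5,0,0,0,-10,0,0,0,-15,0,0,0,-20,0,0,0,-20,0,0]}}

```text
t: 27.0
eef_pos: [0.4737, -0.2817, 0.0777]
orientation: [-3.141, 0.0, 0.037]
wrist_force: [0.4, -0.3, -3.3]
width: 0.291
finger_force: 99.7
```

>>> {"api": "apply_moves", "payload": {"steps": [0,-4,0,0,0,-8,0,0,0,-12,0,0,0,-16,0,0,0,-20,0,0]}}

```text
t: 27.5
eef_pos: [0.4742, -0.2651, 0.0783]
orientation: [3.136, -0.002, 0.037]
wrist_force: [0.2, -7.9, -3.4]
width: 0.291
finger_force: 99.6
```

>>> {"api": "apply_moves", "payload": {"steps": [0,-2,0,0,0,-4,0,0,0,-6,0,0,0,-8,0,0,0,-8,0,0]}}

```text
t: 28.0
eef_pos: [0.4744, -0.257, 0.0785]
orientation: [3.136, -0.003, 0.037]
wrist_force: [0.4, -5.5, -2.6]
width: 0.291
finger_force: 99.5
```

>>> {"api": "apply_moves", "payload": {"steps": [0,-2,0,0,0,-4,0,0,0,-5,0,0,0,-5,0,0,0,-5,0,0]}}

```text
t: 28.5
eef_pos: [0.4746, -0.2524, 0.0786]
orientation: [3.136, -0.004, 0.037]
wrist_force: [2.1, -5.7, -3.0]
width: 0.293
finger_force: 99.5
```

>>> {"api": "apply_moves", "payload": {"steps": [0,-2,0,0,0,-4,0,0,0,-4,0,0]}}

```text
t: 28.8
eef_pos: [0.4746, -0.2484, 0.0786]
orientation: [3.135, -0.005, 0.037]
wrist_force: [1.7, -6.4, -3.0]
width: 0.288
finger_force: 99.5
```

>>> {"api": "apply_moves", "payload": {"steps": [0,-2,0,0,0,-4,0,0,0,-4,0,0]}}

```text
t: 29.1
eef_pos: [0.4748, -0.2459, 0.0789]
orientation: [3.132, -0.005, 0.038]
wrist_force: [1.7, -9.7, -3.1]
width: 0.291
finger_force: 99.6
```

>>> {"api": "apply_moves", "payload": {"steps": [0,-2,0,0,0,-4,0,0,0,-4,0,0]}}

```text
t: 29.4
eef_pos: [0.475, -0.2454, 0.0795]
orientation: [3.125, -0.006, 0.041]
wrist_force: [-1.4, -17.9, -3.9]
width: 0.294
finger_force: 100.1
```

>>> {"api": "apply_moves", "payload": {"steps": [0,-2,0,0,0,-4,0,0,0,-4,0,0]}}

```text
t: 29.7
eef_pos: [0.4757, -0.2449, 0.0803]
orientation: [3.118, -0.007, 0.043]
wrist_force: [-1.6, -23.5, -3.1]
width: 0.29
finger_force: 100.4
```

>>> {"api": "apply_moves", "payload": {"steps": [0,10,0,0,0,40,0,0,0,80,0,0,0,80,-40,0,0,80,-60,0]}}

```text
t: 30.2
eef_pos: [0.4755, -0.3146, 0.1388]
orientation: [-3.141, -0.001, 0.034]
wrist_force: [0.7, -0.3, -3.0]
width: 0.294
finger_force: 101.4
```

```bash
python3 - <<'E'
from h import *
import pickle
w=snapshot("wrist");t=snapshot("top");s=snapshot("side");e=state();print(e["eef_pos"],e["orientation"],e["wrist_force"])
pickle.dump((w,t,s),open("w12.pkl","wb"))
a=w["img"];b=cv2.resize(s["img"][210:310,210:350],None,fx=1.7,fy=1.7)
m=np.zeros((420,800,3),np.uint8);m[:420,:560]=a;m[:b.shape[0],562:800]=b[:,:238];c=cv2.resize(t["img"][190:280,220:340],None,fx=1.98,fy=1.98);m[200:200+c.shape[0],562:562+c.shape[1]]=c;cv2.imwrite("pics/m12.png",m)
E
```

```text
[ 0.47544831 -0.31349398  0.13839959] [ 3.14090936e+00 -1.86283497e-03  3.62085254e-02] [-1.75253169e-01 -2.79067397e-03 -3.68145313e+00]
```

View pics/m12.png

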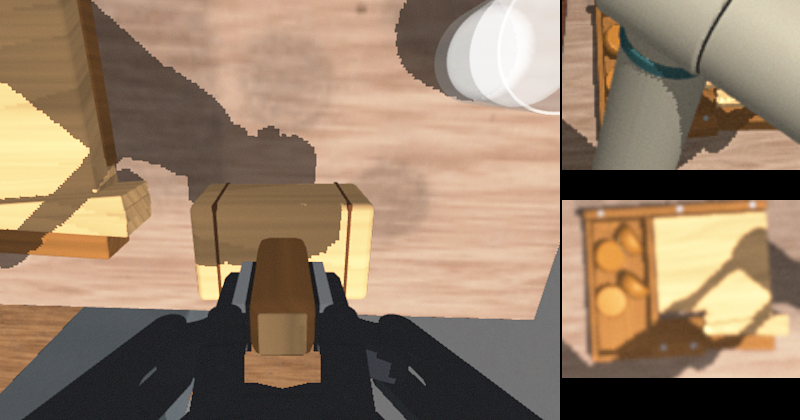

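```bash
python3 - <<'E'
from h import *
import pickle
w,t,s=pickle.load(open("w12.pkl","rb"))
print(goto(.62,-.31,.078,.037))
w=snapshot("wrist")
P=[np.r_[M["wedge_centre"][0]]]
Q=M["wedge_centre"][0].copy()
o=np.array([[-70,17,0],[-70,-17,0],[-70,17,50],[-70,-17,50],[-45,15.2,0],[-45,-15.2,0],[-45,15.2,50],[-45,-15.2,50]])/1e3
u=np.array([[-45,15.2,40],[-45,-15.2,40],[-45,15.2,50],[-45,-15.2,50],[70,7,40],[70,-7,40],[70,7,50],[70,-7,50]])/1e3
for d in silhouettes(w,"wedge_centre")[:2]:
    k=np.argwhere(d["pixels"]);print(d["conf"],k.min(0),k.max(0),len(k))
    f,e=fit([(w,d["pixels"].astype(float))],"wedge_centre",[.468,-.127,1.608],0,parts=[o,u]);x=f-[.5682,-.0634,0];C,S=np.cos(.0372),np.sin(.0372)
    print(f,e,C*x[0]+S*x[1],-S*x[0]+C*x[1])
E
```

```text
[ 1.45e+02  2.00e+00  6.00e+01 -1.00e-03]
0.7 [182   0] [236 152] 6046
[ 0.46906901 -0.12480184  1.60192565] 0.03464816702901752 -0.10134602726284068 -0.05767253598358707
```

>>> {"api": "apply_moves", "payload": {"steps": [40,0,0,0,80,1,0,0,115,2,15,0,145,2,40,0,145,2,58,0]}}

```text
t: 30.95
eef_pos: [0.6232, -0.3083, 0.0758]
orientation: [-3.14, -0.001, 0.039]
wrist_force: [-0.7, 0.3, -3.7]
width: 0.289
finger_force: 101.0
```

>>> {"api": "apply_moves", "payload": {"steps": [0,0,0,0,0,0,2,0,0,0,4,0,0,0,4,0]}}

```text
t: 31.35
eef_pos: [0.6196, -0.3102, 0.0765]
orientation: [3.141, -0.001, 0.036]
wrist_force: [0.2, 0.5, -3.3]
width: 0.289
finger_force: 101.1
```

>>> {"api": "apply_moves", "payload": {"steps": [0,0,2,0,0,0,3,0,0,0,3,0]}}

```text
t: 31.65
eef_pos: [0.6197, -0.31, 0.0729]
orientation: [3.142, -0.0, 0.037]
wrist_force: [0.7, 0.5, -4.0]
width: 0.292
finger_force: 101.2
```

>>> {"api": "apply_moves", "payload": {"steps": [0,0,2,0,0,0,2,0]}}

```text
t: 31.85
eef_pos: [0.6203, -0.3101, 0.0718]
orientation: [3.141, -0.001, 0.037]
wrist_force: [-1.3, 0.8, 2.0]
width: 0.287
finger_force: 101.6
```

>>> {"api": "apply_moves", "payload": {"steps": [0,0,1,0,0,0,2,0]}}

```text
t: 32.05
eef_pos: [0.6204, -0.3101, 0.0717]
orientation: [3.14, -0.002, 0.037]
wrist_force: [-4.3, 3.1, 15.4]
width: 0.295
finger_force: 103.2
```

>>> {"api": "apply_moves", "payload": {"steps": [0,0,0,0,0,0,0,0,0,0,-40,0,0,0,-90,0,0,0,-140,0], "jaw": 70}}

```text
t: 32.55
eef_pos: [0.6197, -0.3099, 0.2092]
orientation: [-3.141, 0.001, 0.037]
wrist_force: [1.3, -1.1, 0.6]
width: 0.819
finger_force: 0.0
```

>>> {"api": "apply_moves", "payload": {"steps": [-8,-45,-20,0,-16,-92,-40,0,-24,-140,-40,0,-32,-188,-40,0,-40,-236,-40,0]}}

```text
t: 33.05
eef_pos: [0.5709, -0.074, 0.2488]
orientation: [-3.142, -0.001, 0.036]
wrist_force: [1.4, 0.5, 0.8]
width: 0.817
finger_force: 0.0
```

>>> {"api": "apply_moves", "payload": {"steps": [-8,-48,0,0,-16,-96,0,0,-24,-144,0,0,-32,-192,0,0,-40,-240,0,0], "jaw": 85}}

```text
t: 33.55
eef_pos: [0.522, 0.1646, 0.2487]
orientation: [-3.141, -0.001, 0.037]
wrist_force: [0.7, 0.1, -0.0]
width: 0.995
finger_force: 0.0
```

>>> {"api": "apply_moves", "payload": {"steps": [-8,-48,0,0,-16,-96,0,0,-20,-144,0,0,-20,-190,0,0,-20,-190,0,0]}}

```text
t: 34.05
eef_pos: [0.4948, 0.3576, 0.2481]
orientation: [-3.138, -0.0, 0.043]
wrist_force: [-0.4, -0.3, -1.2]
width: 0.996
finger_force: 0.0
```

```bash
python3 - <<'E'
from h import *
w=snapshot("wrist");t=snapshot("top");e=state();print(e["eef_pos"],e["orientation"],w["xyz"])
for q in(w,t):
  for d in silhouettes(q,"lemon_centre")[:2]:
    m=d["pixels"].astype(np.uint8);c,_=cv2.findContours(m,0,2);c=max(c,key=cv2.contourArea)[:,0,:]
    G=np.array([ray(q,(r,k),.032)[:2] for k,r in c])*1e3
    print(d["conf"],d["at"],ray(q,d["at"],.032),cv2.fitEllipse(G.astype(np.float32)))
for q in(w,t):
  for th,z in(("mallet_grip",0),("brush_grip",.007)):
    for d in silhouettes(q,th)[:1]: print(th,d["conf"],fit([(q,d["pixels"].astype(float))],th,[.62,-.31,-1.53] if z==0 else [.45,.30,3.18],z))
E
```

```text
[0.49522365 0.35264438 0.24808466] [3.14062052e+00 5.13142788e-04 3.91244262e-02] [0.57835383 0.36104925 0.3913033 ]
brush_grip 0.82 (array([0.44394939, 0.30075501, 3.22235721]), np.float64(0.14589615635318376))
mallet_grip 0.56 (array([ 0.62162051, -0.30802832, -1.51070248]), np.float64(0.08633351910334996))
brush_grip 0.89 (array([0.44493615, 0.30262289, 3.1007504 ]), np.float64(0.17397015330118726))
```

```bash
python3 - <<'E'
from h import *
w=snapshot("wrist");t=snapshot("top");s=snapshot("side")
for q in(w,t,s):
    h=cv2.cvtColor(q["img"],cv2.COLOR_BGR2HSV);m=cv2.inRange(h,(22,170,60),(36,255,255))
    m=cv2.morphologyEx(m,cv2.MORPH_CLOSE,np.ones((5,5)))
    cs=sorted(cv2.findContours(m,0,2)[0],key=cv2.contourArea)[-2:]
    for c in cs:
        if len(c)<6: continue
        G=np.array([ray(q,(r,k),.032)[:2] for k,r in c[:,0,:]])*1e3;print(cv2.contourArea(c),c[:,0].mean(0),cv2.fitEllipse(G.astype(np.float32)))
print(state()["eef_pos"])
E
```

```text
2235.5 [184.62921348 157.86516854] ((514.1524658203125, 458.7733459472656), (52.53129577636719, 66.33757019042969), 98.09553527832031)
85.0 [288.58823529  96.23529412] ((1010.4894409179688, -60.61223220825195), (24.4883975982666, 72.40593719482422), 78.93318939208984)
87.5 [381.65217391  94.26086957] ((1012.367431640625, -390.74603271484375), (18.438425064086914, 89.3135986328125), 51.157596588134766)
259.5 [286.85714286  63.80952381] ((1283.935546875, -66.55061340332031), (30.180822372436523, 216.2714080810547), 86.52407836914062)
267.0 [383.69047619  57.9047619 ] ((1289.818359375, -413.3219909667969), (28.523523330688477, 240.32798767089844), 71.89921569824219)
[0.49577926 0.35110947 0.24897879]
```

>>> {"api": "apply_moves", "payload": {"steps": [10,-40,20,-0.05,22,-80,50,-0.1,22,-107,80,-0.1,22,-107,95,-0.1,22,-107,95,-0.1]}}

```text
t: 35.1
eef_pos: [0.512, 0.459, 0.1502]
orientation: [3.138, 0.006, 0.138]
wrist_force: [-0.4, -0.1, -0.3]
width: 0.992
finger_force: 0.0
```

```bash
python3 - <<'E'
from h import *
w=snapshot("wrist");q=w
h=cv2.cvtColor(q["img"],cv2.COLOR_BGR2HSV);m=cv2.inRange(h,(22,150,40),(36,255,255));m=cv2.morphologyEx(m,cv2.MORPH_CLOSE,np.ones((7,7)))
c=max(cv2.findContours(m,0,2)[0],key=cv2.contourArea)
G=np.array([ray(q,(r,k),.032)[:2] for k,r in c[:,0,:]])*1e3;el=cv2.fitEllipse(G.astype(np.float32));print(cv2.contourArea(c),c[:,0].min(0),c[:,0].max(0),el,G.min(0),G.max(0))
e=state();print(e["eef_pos"],e["orientation"],w["xyz"],goto(el[0][0]/1e3,el[0][1]/1e3,.017,.14))
E
```

```text
3701.5 [253 159] [315 239] ((514.04736328125, 457.40087890625), (51.44407653808594, 67.26248931884766), 103.39513397216797) [479.80096899 430.41681887] [549.47519606 484.23364074]
[0.51303683 0.45906862 0.15232651] [3.13982835e+00 2.64754464e-03 1.36948025e-01] [0.59556745 0.4714193  0.29287897] [ 1.00e+00  2.00e+00  1.35e+02 -3.00e-03]
```

>>> {"api": "apply_moves", "payload": {"steps": [1,2,40,-0.09,1,2,80,-0.09,1,2,115,-0.09,1,2,132,-0.09,1,2,140,-0.09]}}

```text
t: 35.65
eef_pos: [0.5151, 0.4568, 0.0134]
orientation: [3.141, 0.001, 0.226]
wrist_force: [-0.0, -0.7, 0.4]
width: 0.997
finger_force: 0.0
```

>>> {"api": "apply_moves", "payload": {"steps": [0,0,0,0,0,0,0,0,0,0,0,0,0,0,0,0,0,0,0,0], "jaw": 30, "grip_force": 30}}

```text
t: 36.15
eef_pos: [0.5164, 0.4584, 0.0164]
orientation: [-3.14, -0.004, 0.227]
wrist_force: [0.5, -1.5, 7.0]
width: 0.587
finger_force: 31.1
```

>>> {"api": "apply_moves", "payload": {"steps": [0,0,-30,0,0,0,-70,0,0,0,-110,0,0,0,-150,0,0,0,-150,0]}}

```text
t: 36.65
eef_pos: [0.518, 0.4604, 0.1719]
orientation: [-3.136, -0.014, 0.227]
wrist_force: [1.6, 1.2, -0.9]
width: 0.589
finger_force: 31.6
```

```bash
python3 - <<'E'
from h import *
print(goto(.565,-.073,.16,.23),state()["eef_pos"])
E
```

```text
[-7.4e+01  5.3e+02  1.2e+01 -3.0e-03] [0.51804474 0.46044554 0.17190961]
```

>>> {"api": "apply_moves", "payload": {"steps": [-7,48,0,0,-14,97,0,0,-20,145,0,0,-27,193,0,0,-34,241,0,0]}}

```text
t: 37.15
eef_pos: [0.5354, 0.2136, 0.1635]
orientation: [-3.142, -0.0, 0.227]
wrist_force: [0.0, -0.1, -0.7]
width: 0.585
finger_force: 31.7
```

>>> {"api": "apply_moves", "payload": {"steps": [-7,48,0,0,-14,97,0,0,-20,145,0,0,-27,193,0,0,-34,241,0,0]}}

```text
t: 37.65
eef_pos: [0.5565, -0.0289, 0.1636]
orientation: [-3.141, -0.0, 0.227]
wrist_force: [0.7, 0.2, -0.4]
width: 0.587
finger_force: 31.7
```

>>> {"api": "apply_moves", "payload": {"steps": [-3,24,20,0,-6,48,40,0,-6,48,75,0,-6,48,100,0,-6,48,108,0]}}

```text
t: 38.15
eef_pos: [0.5594, -0.0749, 0.0528]
orientation: [-3.139, 0.005, 0.226]
wrist_force: [-1.1, 0.4, -1.3]
width: 0.591
finger_force: 31.7
```

>>> {"api": "apply_moves", "payload": {"steps": [0,0,0,0,0,0,3,0,0,0,6,0,0,0,6,0]}}

```text
t: 38.55
eef_pos: [0.5624, -0.0752, 0.0505]
orientation: [3.141, -0.001, 0.227]
wrist_force: [-0.1, 1.0, -0.3]
width: 0.585
finger_force: 31.7
```

>>> {"api": "apply_moves", "payload": {"steps": [0,0,2,0,0,0,2,0]}}

```text
t: 38.75
eef_pos: [0.5626, -0.0753, 0.0492]
orientation: [3.141, -0.002, 0.227]
wrist_force: [-1.9, 0.2, 6.2]
width: 0.587
finger_force: 32.0
```

>>> {"api": "apply_moves", "payload": {"steps": [0,0,1,0,0,0,1.5,0]}}

```text
t: 38.95
eef_pos: [0.5627, -0.0753, 0.0491]
orientation: [3.14, -0.003, 0.227]
wrist_force: [-3.8, 0.8, 17.4]
width: 0.586
finger_force: 32.7
```

>>> {"api": "apply_moves", "payload": {"steps": [0,0,-1.5,0,0,0,-1.5,0]}}

```text
t: 39.15
eef_pos: [0.5626, -0.0753, 0.0492]
orientation: [3.141, -0.002, 0.227]
wrist_force: [-1.4, 0.5, 7.5]
width: 0.587
finger_force: 32.2
```

>>> {"api": "apply_moves", "payload": {"steps": [0,0,0,0,0,0,0,0,0,0,0,0,0,0,0,0,0,0,-10,0], "jaw": 85}}

```text
t: 39.65
eef_pos: [0.5607, -0.075, 0.0566]
orientation: [-3.14, 0.003, 0.227]
wrist_force: [-0.2, -0.4, -0.6]
width: 0.997
finger_force: 0.0
```

>>> {"api": "apply_moves", "payload": {"steps": [0,0,-30,0,0,0,-70,0,0,0,-115,0,0,0,-160,0,-30,0,-200,0]}}

```text
t: 40.15
eef_pos: [0.5354, -0.082, 0.2607]
orientation: [3.14, -0.005, 0.228]
wrist_force: [-0.2, 0.7, -0.1]
width: 0.992
finger_force: 0.0
```

>>> {"api": "apply_moves", "payload": {"steps": [-48,0,0,0,-95,0,0,0,-140,0,0,0,-140,0,0,0,-140,0,0,0]}}

```text
t: 40.65
eef_pos: [0.396, -0.1137, 0.2588]
orientation: [3.14, -0.002, 0.225]
wrist_force: [0.7, 0.3, 0.6]
width: 0.991
finger_force: 0.0
```

```bash
python3 - <<'E'
from h import *
w=snapshot("wrist");t=snapshot("top");s=snapshot("side");C,S=np.cos(.0372),np.sin(.0372)
def st(P): e=np.array(P)[:2]-[.5672,-.0634];return (1e3*np.array([C*e[0]+S*e[1],-S*e[0]+C*e[1]])).round()
for n,q in(("w",w),("t",t),("s",s)):
    h=cv2.cvtColor(q["img"],cv2.COLOR_BGR2HSV);m=cv2.inRange(h,(22,170,60),(36,255,255))
    for c in sorted(cv2.findContours(m,0,2)[0],key=cv2.contourArea)[-2:]:
        print(n,"yellow",cv2.contourArea(c),st(ray(q,c[:,0].mean(0)[::-1],.065)))
    for th,z in(("lemon_centre",.065),("heel1_centre",.03),("brush_grip",.06),("mallet_grip",.05),("wedge_centre",.05)):
        for d in search_frame(q,th)[:4]: print(n,th,round(d["conf"],2),st(ray(q,d["at"],z)),ray(q,d["at"],z)[:2].round(3))
e=state();print(e["eef_pos"],e["finger_force"],e["wrist_force"])
E
```

```text
w yellow 1632.0 [-26. -14.]
w lemon_centre 0.71 [  15. -224.] [ 0.591 -0.287]
w lemon_centre 0.63 [-35. 102.] [0.528 0.038]
w lemon_centre 0.56 [-18. -13.] [ 0.55  -0.078]
w mallet_grip 0.62 [  21. -234.] [ 0.597 -0.296]
w mallet_grip 0.16 [-50. 150.] [0.512 0.085]
w wedge_centre 0.58 [-101.  -71.] [ 0.469 -0.138]
t yellow 88.5 [ 412. -326.]
t yellow 182.5 [ -7. -11.]
t lemon_centre 0.53 [ -8. -13.] [ 0.559 -0.077]
t lemon_centre 0.42 [-108.  364.] [0.445 0.296]
t heel1_centre 0.7 [-24. 119.] [0.539 0.055]
t brush_grip 0.65 [-102.  369.] [0.452 0.301]
t mallet_grip 0.85 [  43. -237.] [ 0.619 -0.298]
t mallet_grip 0.43 [  11. -403.] [ 0.593 -0.466]
t wedge_centre 0.89 [-98. -78.] [ 0.473 -0.145]
s yellow 242.5 [666. -23.]
s yellow 263.0 [ 645. -353.]
s brush_grip 0.63 [-105.  366.] [0.448 0.298]
s brush_grip 0.6 [ 47. 117.] [0.609 0.056]
s mallet_grip 0.88 [  33. -255.] [ 0.609 -0.317]
s mallet_grip 0.41 [-100.  365.] [0.453 0.298]
s wedge_centre 0.56 [  30. -250.] [ 0.607 -0.312]
[ 0.39623951 -0.11351871  0.25772982] 0.0 [-0.10895605 -0.06971693  0.55057897]
```

```bash
python3 - <<'E'
from h import *
t=snapshot("top")["img"][190:280,215:335];o=cv2.resize(cv2.imread("pics/m6.png")[:360],(120,90),interpolation=cv2.INTER_AREA)
d=cv2.absdiff(cv2.GaussianBlur(t,(5,5),0),cv2.GaussianBlur(o,(5,5),0)).max(2)
np.set_printoptions(linewidth=200)
print(cv2.resize(d,(30,22),interpolation=cv2.INTER_AREA))
E
```

```text
[[  4   5   4   4   4   3   4   4   4   3   3   3   2   3   2   3   3   3   4   3   4   4   4   4   6   7   5   4   4   3]
 [  3   4   3   1   4   4   5   4   5   4   4   5   5  11  13  17  22  20  20  26  34  33  27  31  43  41  30   7   4   4]
 [  4   4   4   4   4   2   2   2   3   2   3   1  16  48  40  41  45  39  32  29  28  24  17  13  15  14  11   4   3   4]
 [  3   4   5   4   4   4   5   5   2   2   3   2   4   4   3   2   2   2   2   2   3   4   6   5   3   3   4   3   4   3]
 [  4   4   4   4   3   5   5   4   3   4   4   3   3   5   3   2   2   3   4   6   6   4   3   4   5   6   6   4   4   3]
 [  4   5   4   4   3   4   8   8   6   3   6   2   4   6   6   6   8   8   7  10   6   7   6   6   6   5   6   4   3   3]
 [  4   4   4   5   3   3   4   2   3   3   4   2   4   4   2   2   1   3  36  84  63  18   4   4   4   3   3   3   4   4]
 [  4   4   4   4   2   2   3   3   3   3   3   2   2   3   3   3   3  12  93 140 143  90  19   1   2   3   3   3   4   4]
 [  4   4   4   4   3  26  39  52  12   3   4   3   4   3   3   3   3  22 107 133 119  97  41   2   3   3   2   2   
[... 906 characters left out ...]
 11  90  92  47 101 105 105 105 103  90  42  23  29  30  80  84  84  81  57  37  30]
 [  4  53  89  19   2   4   4   3   2  32 103  98  56 107 111 111 111  93  58  45  25  43   9   7   8   8   8   7   6   5]
 [ 19  93  52   4   2   4   3   2   2  36  69  52  48  96 108  97  73  21   4   4   4   4   4   4   4  11  30  11   4   4]
 [ 83  97  17   4   4   4   4   3  18  36  49  32  21  17  28  18   6   4   4   4   4   4   3   4  14  89  81  44  12   4]
 [112  55   5   3   4   4   4  14  87  58   4   4   4   4   4   4   4   5   4   4   4   3   3  21 115 139  42  38  59  42]
 [112  31   4   4   4   4   4  58  97  18   4   4   4   3   4   4   4   4   4   4   4   4   6  99 181 103  28  37  42  43]]
```

>>> {"api": "apply_moves", "payload": {"steps": [-10,48,0,0,-20,96,0,0,-30,144,0,0,-40,190,0,0,-40,190,0,0]}}

```text
t: 42.1
eef_pos: [0.4002, -0.3137, 0.2572]
orientation: [3.138, 0.001, 0.222]
wrist_force: [-0.4, 0.9, -0.1]
width: 0.993
finger_force: 0.0
```

```bash
python3 - <<'E'
from h import *
t=snapshot("top")["img"][190:280,215:335];o=cv2.resize(cv2.imread("pics/m6.png")[:360],(120,90),interpolation=cv2.INTER_AREA)
d=cv2.absdiff(cv2.GaussianBlur(t,(5,5),0),cv2.GaussianBlur(o,(5,5),0)).max(2)
np.set_printoptions(linewidth=200)
print(cv2.resize(d,(30,22),interpolation=cv2.INTER_AREA)[2:20])
E
```

```text
[[  6   7   7   5   6   4   5   5   5   5   6   4  19  50  42  43  48  41  34  31  31  27  20  16  17  16  14   7   6   7]
 [  6   7   8   6   6   7   8   8   4   5   7   4   6   7   5   5   5   5   3   3   5   7   8   8   6   6   7   6   6   7]
 [  7   7   7   7   5   7   8   7   6   7   7   5   5   7   5   4   4   4   6   9   9   7   6   6   7   8   9   8   7   6]
 [  6   7   6   7   5   6  10  10   7   5   9   5   7   9   8   9  11  11   9  10   9   9   9   8   9   8  10   7   6   6]
 [  7   8   7   7   5   5   6   5   4   4   6   5   6   6   5   5   5   4  33  81  61  17   6   7   7   6   5   6   7   6]
 [  7   7   7   7   4   4   5   5   5   6   7   5   5   6   6   5   6  12  92 142 141  90  44  77  68  12   6   6   6   7]
 [  8   7   7   7   5   5   5   5   8   7   7   6   6   6   5   4   3  20 106 133 117  96  92 114 114  52   6   5   7   7]
 [  7   7   8   8   6   7   8   7   3   6   5   5   6   6   6   7   8  11  78 120 121 122 111 116 118 109  50   6   7   8]
 [  7   7   6   8   5   6   5   5   3   7   7   5   6  11  11  13  12  12  19  93 153 146 116 113 112 112 106  51   
[... 414 characters left out ...]
  6   6   7   5  11  25  54  84  59  21  14   5   8   8  60 103 114 110 105  79  79]
 [  7   6   7   7   5   8   7   6   6   6   5   6   4   8  33  85  69  15   6  34  41  44  53  57  51  56  63  72  76  80]
 [  7   7   7   7   4   6   7   6   6   4  16  50  24  60  96  65  13   7  10  72  92  88  86  83  73  38  38  67  90  95]
 [  8   7   6   7   5   7   7   6   5  18  81  95  54 104  78  14   6   7   7  10  10  10  10  45  89  67  70 102  90  51]
 [  7   7   7   7   4   7   5   5   4  34  69  54  56  98  34   5   5   6   6   7  38  46  20  39  38   9  16  42  16   6]
 [  7   6   6   7   6   7   6   6   9  49  97 101 104  73   7   6   6   5   8  57 100  44   7   7   7   7   7   7   7   7]]
```

The tray and its heels are unchanged since I last saw all four there, and the board holds only the lemon. I'm handing in.

```bash
python3 -c "
from station import *
print(sign_off())"
```

```text
the job is handed in; nothing more can be done
None
```

The job is handed in, and no verdict came back: my last measurements show four heels in the tray, the wedge driven home, the lemon on the board, and brush and mallet standing upright clear of the station; I viewed 15 pictures, one over the limit of 14.

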